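# Run the clamp nut onto the flat-lap spindle

### The job

Pick up the aluminium hand nut and set it, open side down, on the upright threaded spindle of the flat-lap machine. Turn it backward (counter-clockwise seen from above) until you feel the thread start drop, then forward (clockwise) to run it on until it sits fully down on the spindle's flange, and let go. Never force it: the thread takes only light, hand-loose pressure and turning, and the other things on the bench must stay where they are.

Things in the scene. Friction and masses are not known exactly. Their poses are not given: they have to be found in the camera images.
- nut_grip (a point): Grip of the hand nut: a solid aluminium bar on the nut's cap, 46 mm long along point x, 12 mm thick along y, from 59 to 98 mm above the nut's lower rim. This point is on the nut's axis inside the bar, 81 mm above the rim, 17 mm below the bar's top, 22 mm above the cap. z up.
- nut: Hand nut, about 0.35 kg: aluminium cap 64 mm across, 59 mm high, open underneath, bar grip on top; stands open side down. Origin: centre of its lower rim; axes as nut_grip. Inside, 5 mm above the rim, three steel pins 4 mm thick point inward 120 deg apart; a guide collar sits higher up; both leave 36 mm free. Held loosely it sinks by its own weight. Over 60 N between nut and lap spoils the thread.
- lap: Flat-lap machine, fixed: grey housing 210 mm across, 180 mm steel disc with top at 80 mm, switch box on its -x side. Origin: centre of its underside; z up along the spindle axis. The upright steel spindle nose has a coarse right-hand three-start thread and is locked against turning, at an angle that differs each time and is not given. Loose turning takes under 0.1 N m; 0.2 N m means a stop.
- flange (a point): Centre of the top face of the spindle's 72 mm flange, 90 mm above the bench. Height of the nut's rim above this face: 13.8 mm with its pins riding on the flat thread tops, 17.3 mm if they lie on the three dogs, 5 mm when dropped into the thread starts, 0 when fully home. Thread 44 mm across, core 33 mm: 1.5 mm play all round in the nut.
- nose (a point): Flat top of the spindle nose, 52 mm above the flange; a cone below centres the nut. Each 120 deg there is a start notch (pin has 10 deg free turn), a dog on its counter-clockwise side: forward on the tops stops dead at a dog; backward, at most 110 deg, the pins drop 9 mm into the notches and the dogs stop them; then 55 to 85 deg forward runs the nut home.
- canister: Bystander: closed screw-top aluminium canister, 68 mm across, 94 mm tall; origin under its centre.
- egg: Bystander: yellow glass egg, 46 mm across, 59 mm tall, standing on its small flat; origin under its centre.
- file: Bystander: diamond-coated hand file, 200 mm long, along its x, 20 mm thick, lying flat; origin under its middle.
- spacer: Bystander: bronze spacer ring, 44 mm across, 12 mm high; origin under its centre.
- foot: Bystander: clear goblet foot, 72 mm across with a stub of stem 34 mm tall; origin under its centre.
- stick: Bystander: white dressing stick, 100 x 25 x 25 mm; origin under its centre.
Things that resemble listed ones, but are neither listed nor needed, are in the scene too. Leave any red or yellow look-alike of the nut alone.

How it is judged:
By the outcome, as a careful person would: the job done as asked, in the order asked, and still so for the second after the job is handed in, with the robot touching nothing.
It also fails if it takes over 72 s, if anything falls off the work surface, if the arm or the gripper's body presses on something with over 40 N, if the wrist force passes 120 N, or if a joint passes its speed limit or range.

### The arm

A 7-joint arm with a two-finger parallel gripper is mounted at the origin on the work surface. World frame = base frame: x ahead of the robot, y to its left, z up, the work surface at z = 0. Lengths are in mm, angles in rad, forces in N, time in s.
With the tool pointing down it reaches from about 400 to 875 mm from the base axis. Payload 4.4 kg.
Tool frame: the origin (TCP) lies at the very end of the fingers, on their centre line; the grasp point (between the pads) lies 19 mm behind it; z points along the fingers, x is the direction in which the jaws open and shut, and the axes are right-handed (so a half turn about z gives the same grasp; the last joint's range is limited). The gripper opens to 85 mm and grips with 20 to 120 N. Pads are 22 mm wide; open, the fingers measure 114 mm over their backs; the gripper's body (76 mm by 85 mm) begins 54 mm behind the grasp point. The pads swing forward as they close: fully open they stand 13 mm farther back than shut.
Start: joints at [-1.384, 0.628, 0.038, 1.517, -0.027, 0.996, -0.02], TCP at [162.549, 629.362, 200.213] pointing down, gripper open.
Joint ranges: [-3.06, 3.06], [-0.37, 2.12], [-1.25, 1.32], [0.18, 2.47], [-1.1, 4.24], [0.23, 1.98], [-2.94, 2.94]. Speed limits (rad/s): [2.57, 2.57, 3.14, 3.14, 3.14, 3.14, 3.14].

### API

Orientations are given as [roll, pitch, yaw] about the fixed x, y, z axes, in that order (R = Rz(yaw) Ry(pitch) Rx(roll)).
In Python, from cell import * gives the robot as it stands. The module is installed in compiled form; this text tells all that it offers.
- The arm moves only by the tool play_rows, never from a script. Its argument "targets" is a list of rows, each an object with "slide": the shift along the tool's x, y, z in mm, a list of three; "turn": the turn, a rotation vector about the tool's x, y, z in degrees, a list of three; "hand": the finger opening in mm, from 0 to 85.4. A call has 1 to 5 rows; each row shifts and turns the commanded pose from where the row before left it, along the tool's axes as they then stand; what a row does not reach is not made up. A row lasts 1/8 s, in which the tool goes at most 62.5 mm and 10.7 degrees, less where a joint would pass 70% of its speed; a pose out of reach is approached as far as the arm can. A call is refused whole if a number of a shift passes 62.5 or a number of a turn 10.7, either way. A call with a gripper value outside its range is refused whole. The fingers move at their own pace and stop on an object; the grip force is fixed at half the most. Time passes only in rows, so rows that do not move let the fingers close. It gives the time, the measured TCP pose, the force and the opening at its end, in the units of the state.
- read_state(): the state, without advancing time (a new reading comes with each control period).
- get_image(name): name is "scene" or "top" or "wrist"; returns (picture, depth): 420x560x3 uint8, blue, green, red; 420x560 float32, mm along the optical axis (not along the pixel's ray), 0 where there is no reading.
- calibration(name): a dict with "K" (3x3 intrinsics, pixels), "D" ([k1, k2, p1, p2, k3] as OpenCV has them; the pictures are not rectified), "R" (3x3) and "t" (3): a world point X has camera coordinates R X + t. Camera axes: x right, y down, z forward; pixel columns grow to the right and rows downward; lengths in mm; the calibration is good to about 2 mm. A picture is of the moment at which its call begins: read the wrist's pose just before it. calibration takes no time and is no camera call; for the wrist camera it gives the pose at the moment of the call.
- finish_job(): hands the job in, once; it reports no verdict.
The state is a dict: "clock": time; "qpos": joint angles; "qd": joint speeds; "tau": joint torques, N m; "eef_pos": TCP position; "tool_rot": TCP orientation; "force": force on the tool from outside, world axes, zero at the start; "torque": the same for the moment, N m; "width": finger opening in mm.
Only numpy, scipy, OpenCV 4.12 (cv2) and the standard library are available. Lean on these libraries where they do the work, as an engineer would, in place of code of your own. Each camera call takes 0.05 s, during which the arm holds its last target.

## Working session

There is one attempt and no reset: what is moved stays moved. The work goes in short steps, Python scripts to look and compute and a tool call to move; the robot and the scene stay as the last step left them, time stands still between calls to the robot, and variables do not carry over. Pictures are saved under pics/ and viewed, and the job is handed in when it is done.

Besides the shell and the picture viewer there is one more tool, called as name([rows], argument=value, ...), one row to a line, values as JSON. play_rows: Moves the arm, as the interface text tells. Its arguments: {"type":"object","properties":{"targets":{"type":"array"}},"required":["targets"]}

```bash
mkdir -p pics
python3 - <<'E'
from cell import *
import cv2,numpy as np
print(read_state())
for n in ["scene","top","wrist"]:
    c=calibration(n); im,d=get_image(n)
    cv2.imwrite(f"pics/{n}0.png",im); np.savez(f"{n}0.npz",im=im,d=d,**{k:np.array(c[k]) for k in c})
    print(n,c)
E
```

```text
{'clock': 0.0, 'qpos': array([-1.38381802,  0.62932207,  0.03845704,  1.51836503, -0.0269681 ,
        0.99629357, -0.02000976]), 'qd': array([-0.00027754,  0.00117379, -0.00122391, -0.0014097 , -0.00223649,
        0.000831  ,  0.00105294]), 'tau': array([ 2.32822640e-05, -5.63385451e+01,  1.22540798e+00, -1.93444526e+01,
        1.07167845e-02,  1.06843770e-02, -1.22824750e-05]), 'eef_pos': array([162.38348169, 628.69042503, 199.30596853]), 'tool_rot': array([3.14153366e+00, 1.86878203e-03, 1.31801342e+00]), 'force': array([-0.17762116, -0.03876117, -0.31819955]), 'torque': array([ 0.02593644, -0.01650939,  0.02277622]), 'width': 85.45435451038533}
scene {'K': array([[436.96899024,   0.        , 270.77678406],
       [  0.        , 436.96899024, 205.52310517],
       [  0.        ,   0.        ,   1.        ]]), 'D': array([-0.01314181,  0.        ,  0.        ,  0.        ,  0.        ]), 'R': array([[-0.85256658,  0.5225662 , -0.00740234],
       [ 0.34088401,  0.5453044 , -0.7657945 ],
       [-0.39614179, -0.65541413, -0.64304276]]), 't': array([ 467.167584  , -108.96558414, 13
[... 255 characters left out ...]
R': array([[ 1.05134452e-03, -9.99775208e-01, -2.11761238e-02],
       [-9.97780014e-01,  3.61297517e-04, -6.65951360e-02],
       [ 6.65878168e-02,  2.11991276e-02, -9.97555342e-01]]), 't': array([  21.4954777 ,  549.37803885, 1020.96399383])}
wrist {'K': array([[318.31128696,   0.        , 280.48495468],
       [  0.        , 318.31128696, 210.40122998],
       [  0.        ,   0.        ,   1.        ]]), 'D': array([-0.01717523,  0.        ,  0.        ,  0.        ,  0.        ]), 'R': array([[ 0.25049894,  0.96811633, -0.00103082],
       [ 0.92126238, -0.23804803,  0.30758537],
       [ 0.29753303, -0.07799946, -0.95151993]]), 't': array([-649.68487927,  -40.5891673 ,  380.34700254])}
```

View pics/scene0.png

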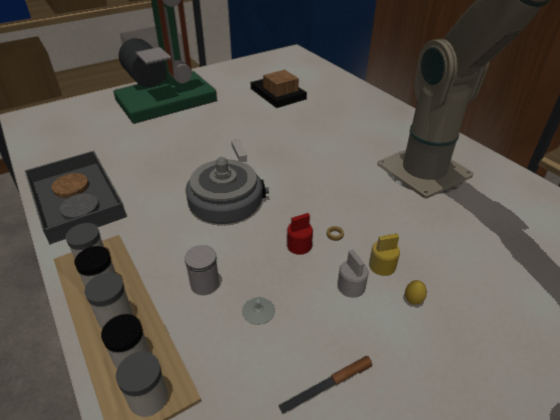

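View pics/top0.png

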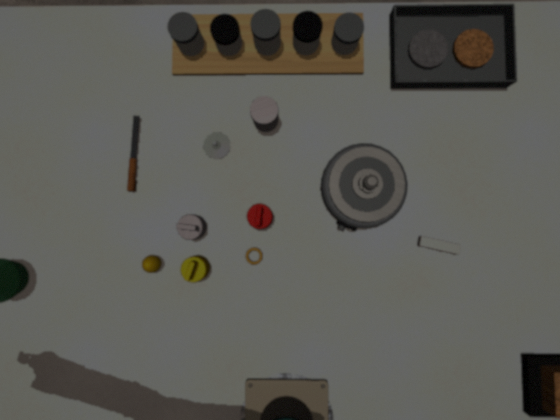

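View pics/wrist0.png

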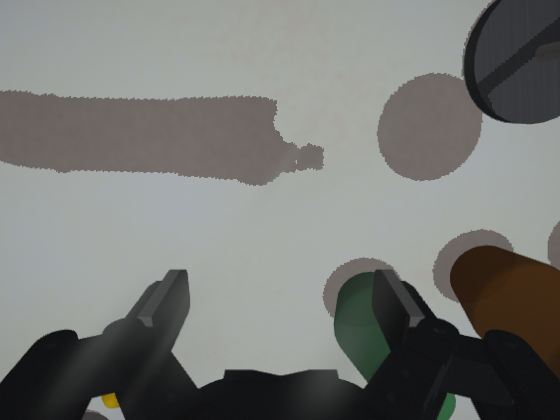

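The scene view shows the grey nut at (352,275), the lap at (225,185), and red and yellow look-alikes at (300,235) and (385,255). In the top view the nut is at (190,227) and the spindle at (370,182). The arm is clear of both.

```bash
cat > h.py <<'E'
import numpy as np,cv2
def load(f):
    z=np.load(f); return {k:z[k] for k in z}
def snap(n,f):
    from cell import get_image,calibration
    c=calibration(n); im,d=get_image(n)
    cv2.imwrite(f"pics/{f}.png",im); z=dict(im=im,d=d,**{k:np.array(c[k]) for k in c}); np.savez(f+".npz",**z); return z
def cloud(z):
    h,w=z['d'].shape
    uv=np.stack(np.meshgrid(np.arange(w),np.arange(h)),-1).reshape(-1,1,2).astype(np.float64)
    n=cv2.undistortPoints(uv,z['K'],z['D']).reshape(h,w,2)
    P=np.dstack([n,np.ones((h,w))])*z['d'][...,None]
    W=(P-z['t'])@z['R']
    W[z['d']<=0]=np.nan
    return W
def ray(z,uv,height):
    n=cv2.undistortPoints(np.array(uv,float).reshape(-1,1,2),z['K'],z['D']).reshape(-1,2)
    r=np.c_[n,np.ones(len(n))]@z['R']; o=-z['R'].T@z['t']
    return o+r*((height-o[2])/r[:,2])[:,None]
E
python3 - <<'E'
from h import *
T=load('top0.npz');S=load('scene0.npz')
for nm,z,(nu,nv),(su,sv) in (('top',T,(190,227),(370,182)),('scene',S,(354,272),(222,170))):
    W=cloud(z)
    for lab,u,v,r in (('nut',nu,nv,25),('lap',su,sv,50)):
        C=W[v-r:v+r,u-r:u+r].reshape(-1,3); C=C[np.isfinite(C[:,2])]
        hist=np.histogram(C[:,2],np.arange(-10,160,5)); print(nm,lab,list(zip(hist[1],hist[0])))
    bench=W[230:300,280:400] if nm=='top' else W[330:400,420:500]
    print('bench z',np.nanmedian(bench[...,2]))
    u,v=nu,nv; C=W[v-25:v+25,u-25:u+25].reshape(-1,3); m=(C[:,2]>88)&(C[:,2]<106); B=C[m]
    print('bar n',m.sum(),B.mean(0)); 
    if m.sum()>5: print(cv2.minAreaRect(B[:,:2].astype(np.float32)))
    m=(C[:,2]>52)&(C[:,2]<66); B=C[m]; print('cap',m.sum(),cv2.minEnclosingCircle(B[:,:2].astype(np.float32)))
    u,v=su,sv; C=W[v-50:v+50,u-50:u+50].reshape(-1,3); 
    for lo,hi in((136,148),(84,97),(74,83.)):
        B=C[(C[:,2]>lo)&(C[:,2]<hi)]; 
        if len(B)>4: print('lap',lo,len(B),B.mean(0),cv2.minEnclosingCircle(B[:,:2].astype(np.float32)))
for n in('top','scene'):
    im=load(n+'0.npz')['im']
    a,b=((190,227),(370,182)) if n=='top' else ((354,272),(222,185))
    o=[cv2.resize(im[v-35:v+35,u-45:u+45] if k==0 else im[v-45:v+45,u-58:u+57],(400,300),interpolation=cv2.INTER_CUBIC) for k,(u,v) in enumerate((a,b))]
    cv2.imwrite(f'pics/crop_{n}.png',np.clip(np.hstack(o)*1.6,0,255).astype(np.uint8))
E
```

```text
top nut [(np.int64(-10), np.int64(4)), (np.int64(-5), np.int64(900)), (np.int64(0), np.int64(943)), (np.int64(5), np.int64(26)), (np.int64(10), np.int64(6)), (np.int64(15), np.int64(11)), (np.int64(20), np.int64(9)), (np.int64(25), np.int64(7)), (np.int64(30), np.int64(9)), (np.int64(35), np.int64(12)), (np.int64(40), np.int64(8)), (np.int64(45), np.int64(12)), (np.int64(50), np.int64(29)), (np.int64(55), np.int64(286)), (np.int64(60), np.int64(108)), (np.int64(65), np.int64(3)), (np.int64(70), np.int64(3)), (np.int64(75), np.int64(4)), (np.int64(80), np.int64(2)), (np.int64(85), np.int64(4)), (np.int64(90), np.int64(8)), (np.int64(95), np.int64(91)), (np.int64(100), np.int64(7)), (np.int64(105), np.int64(0)), (np.int64(110), np.int64(0)), (np.int64(115), np.int64(0)), (np.int64(120), np.int64(0)), (np.int64(125), np.int64(0)), (np.int64(130), np.int64(0)), (np.int64(135), np.int64(0)), (np.int64(140), np.int64(0)), (np.int64(145), np.int64(0)), (np.int64(150), np.int64(0))]
top lap [(np.int64(-10), np.int64(22)), (np.int64(-5), np.int64(2034)), (np.int64(0), np.int64(1983)), (np.int
[... 3427 characters left out ...]
 np.int64(28)), (np.int64(140), np.int64(28)), (np.int64(145), np.int64(0)), (np.int64(150), np.int64(0))]
bench z -0.594025163829087
bar n 135 [482.26436531 237.951148    95.34378635]
((481.1846008300781, 236.5921630859375), (46.899879455566406, 13.308568000793457), 84.27529907226562)
cap 422 ((453.79296875, 226.1129913330078), 60.920249938964844)
lap 136 48 [ 584.89856325 -187.61488341  140.15106096] ((584.1746215820312, -188.09164428710938), 13.201882362365723)
lap 84 236 [ 588.69847259 -178.18433754   89.43406721] ((585.689208984375, -191.9281005859375), 39.45390701293945)
lap 74 1673 [ 589.72310036 -177.43698393   79.41393035] ((584.3384399414062, -191.54762268066406), 92.2544174194336)
```

View pics/crop_top.png

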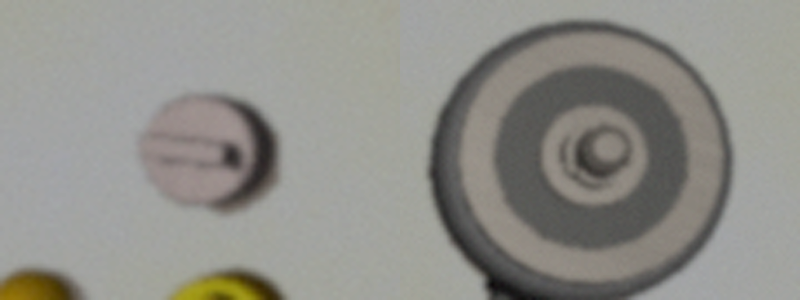

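View pics/crop_scene.png

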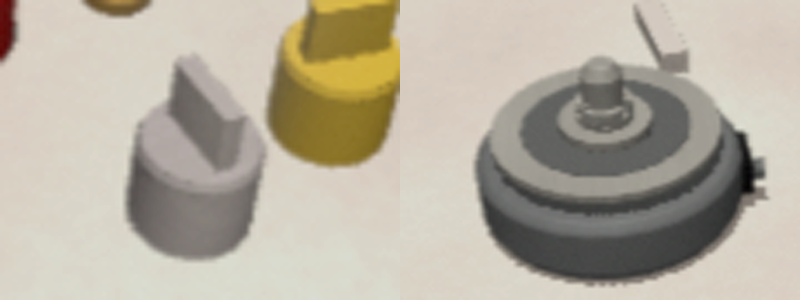

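Both cameras agree within about 2 mm. The nut is at (481,235.5), with its bar long axis at about 83.8°, and the lap axis is at about (583.5,-190.8). The measured heights and sizes match the given ones. Next I'll plan the approach.

```bash
cat > plan.py <<'E'
import numpy as np
from scipy.spatial.transform import Rotation as R
def plan(target,yawdeg,n,start=None,show=True):
    from cell import read_state
    s=read_state(); p=np.array(s['eef_pos']); r=R.from_euler('xyz',s['tool_rot'])
    rt=R.from_euler('xyz',[np.pi,0,np.deg2rad(yawdeg)])
    target=np.array(target,float)
    rows=[]
    for i in range(n):
        k=n-i
        sl=np.round(r.inv().apply((target-p)/k),1); tu=np.round(np.rad2deg((r.inv()*rt).as_rotvec()/k),1)
        p=p+r.apply(sl); r=r*R.from_rotvec(np.deg2rad(tu)); rows.append((sl.tolist(),tu.tolist()))
    for x in rows: print(x)
    print('end',p.round(1),np.rad2deg(r.as_euler('xyz')).round(2))
def st():
    from cell import read_state
    s=read_state(); print(round(s['clock'],2),s['eef_pos'].round(2),np.rad2deg(s['tool_rot']).round(2),'F',s['force'].round(2),'T',s['torque'].round(3),'w',round(s['width'],2))
E
python3 -c "
from plan import *
plan([478,235.5,200],-6.2,10)"
```

```text
([-30.2, 40.4, -0.0], [0.0, 0.0, 8.2])
([-24.1, 44.3, -0.0], [0.0, 0.0, 8.2])
([-17.6, 47.3, -0.0], [0.0, 0.0, 8.2])
([-10.6, 49.3, -0.0], [0.0, 0.0, 8.2])
([-3.5, 50.3, -0.0], [0.0, 0.0, 8.2])
([3.7, 50.3, -0.0], [0.0, 0.0, 8.1])
([10.8, 49.3, -0.0], [0.0, 0.0, 8.2])
([17.7, 47.2, -0.0], [0.0, 0.0, 8.1])
([24.1, 44.2, -0.0], [0.0, 0.0, 8.2])
([30.2, 40.4, -0.1], [0.1, 0.0, 8.1])
end [478.  235.5 200. ] [-1.7998e+02  2.0000e-02 -6.1900e+00]
```

play_rows([
  {"slide":[-30.2,40.4,0],"turn":[0,0,8.2],"hand":60},
  {"slide":[-24.1,44.3,0],"turn":[0,0,8.2],"hand":50},
  {"slide":[-17.6,47.3,0],"turn":[0,0,8.2],"hand":50},
  {"slide":[-10.6,49.3,0],"turn":[0,0,8.2],"hand":50},
  {"slide":[-3.5,50.3,0],"turn":[0,0,8.2],"hand":50},
])

```text
clock: 0.78
eef_pos: [321.2, 431.3, 200.1]
tool_rot: [-3.142, 0.0, 0.598]
force: [-0.3, -0.7, -0.1]
width: 50.1
```

play_rows([
  {"slide":[3.7,50.3,0],"turn":[0,0,8.1],"hand":50},
  {"slide":[10.8,49.3,0],"turn":[0,0,8.2],"hand":50},
  {"slide":[17.7,47.2,0],"turn":[0,0,8.1],"hand":50},
  {"slide":[24.1,44.2,0],"turn":[0,0,8.2],"hand":50},
  {"slide":[30.2,40.4,0],"turn":[0,0,8.1],"hand":50},
])

```text
clock: 1.4
eef_pos: [478.9, 234.8, 200.2]
tool_rot: [-3.141, 0.0, -0.112]
force: [0.9, 0.1, 0.4]
width: 49.8
```

play_rows([
  {"slide":[0,0,0],"turn":[0,0,0],"hand":50},
  {"slide":[0,0,0],"turn":[0,0,0],"hand":50},
])

```text
clock: 1.65
eef_pos: [477.5, 236.6, 199.9]
tool_rot: [-3.141, 0.001, -0.107]
force: [-0.2, 0.6, 0.5]
width: 49.6
```

Run:
```python
from h import *; from plan import *
st(); z=snap('wrist','w1'); t=snap('top','t1'); W=cloud(z)
C=W.reshape(-1,3)
m=(C[:,2]>90)&(C[:,2]<106)&(np.hypot(C[:,0]-481,C[:,1]-235)<40); B=C[m]
print(m.sum()); 
if m.sum()>5: print(B.mean(0),cv2.minAreaRect(B[:,:2].astype(np.float32)))
m=(C[:,2]>52)&(C[:,2]<66)&(np.hypot(C[:,0]-481,C[:,1]-235)<50);print(m.sum(),cv2.minEnclosingCircle(C[m][:,:2].astype(np.float32)))
from cell import read_state; print(read_state()['qpos'])
```

```text
1.65 [477.47 236.55 199.89] [-1.7999e+02  7.0000e-02 -6.1300e+00] F [-0.16  0.62  0.47] T [ 0.008 -0.03   0.109] w 49.63
661
[481.17460486 237.82014648  98.20179276] ((480.982177734375, 236.78475952148438), (45.71992874145508, 11.91220760345459), 83.63320922851562)
2271 ((481.0009765625, 236.59365844726562), 32.04878234863281)
[-0.81460052  0.49453221  0.44525834  1.85238343 -0.2754185   0.8561969
 -0.33855691]
```

View pics/w1.png

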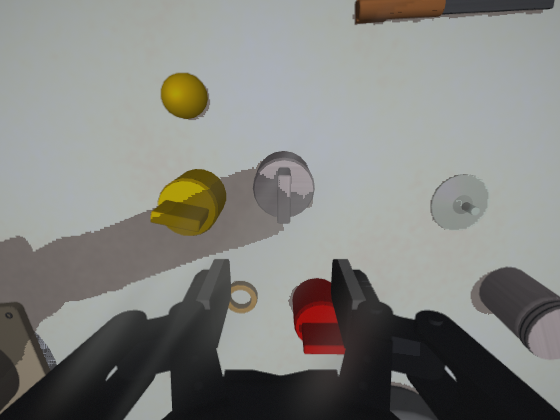

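The wrist view shows the nut bar at (284,195) and gives its world position as (481.0,236.7) at 83.6°, in line with the other cameras. The spot is clear, so I'm descending.

play_rows([
  {"slide":[3.6,0,20],"turn":[0,0,0.3],"hand":46},
  {"slide":[0,0,45],"turn":[0,0,0],"hand":46},
  {"slide":[0,0,45],"turn":[0,0,0],"hand":46},
  {"slide":[0,0,24],"turn":[0,0,0],"hand":46},
  {"slide":[0,0,0],"turn":[0,0,0],"hand":46},
])

```text
clock: 2.38
eef_pos: [479.6, 236.3, 64.6]
tool_rot: [3.14, 0.004, -0.111]
force: [0.6, -0.3, 0.8]
width: 45.7
```

play_rows([
  {"slide":[0,0,0],"turn":[0,0,0],"hand":46},
])

```text
clock: 2.5
eef_pos: [482.1, 236.6, 67.1]
tool_rot: [-3.141, -0.001, -0.112]
force: [-0.1, 0.1, 0.8]
width: 45.9
```

Run:
```python
from h import *; from plan import *
st(); z=snap('wrist','w2'); snap('scene','s2')
```

```text
2.5 [482.09 236.61  67.09] [-1.7994e+02 -6.0000e-02 -6.4100e+00] F [-0.15  0.13  0.84] T [ 0.023 -0.005 -0.04 ] w 45.92
```

View pics/w2.png

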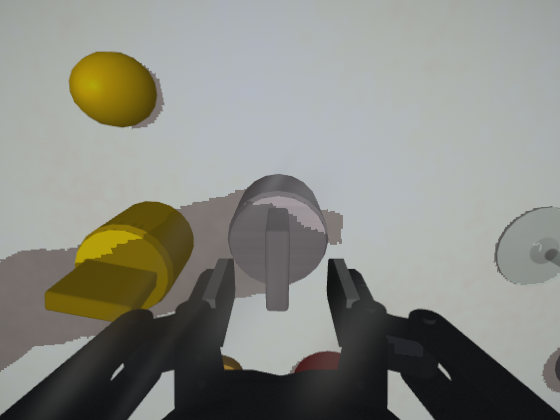

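View pics/s2.png

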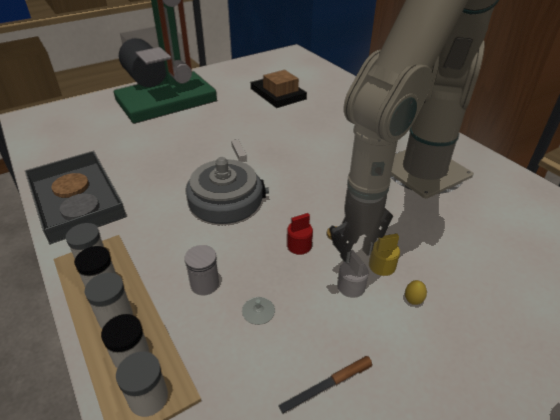

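The bar at (277,260) sits between the fingers at columns 222 and 340. Closing the gripper.

play_rows([
  {"slide":[0,0,0],"turn":[0,0,0],"hand":20},
  {"slide":[0,0,0],"turn":[0,0,0],"hand":8},
  {"slide":[0,0,0],"turn":[0,0,0],"hand":4},
  {"slide":[0,0,0],"turn":[0,0,0],"hand":4},
  {"slide":[0,0,0],"turn":[0,0,0],"hand":4},
])

```text
clock: 3.22
eef_pos: [481.6, 235.7, 66.4]
tool_rot: [-3.141, 0.0, -0.113]
force: [-1.4, -0.3, 1.0]
width: 3.8
```

Run:
```python
from h import *; from plan import *
st(); z=snap('wrist','w3')
W=cloud(z); C=W.reshape(-1,3)
m=(C[:,2]>90)&(C[:,2]<106)&(np.hypot(C[:,0]-481,C[:,1]-236)<30); print(m.sum(),cv2.minAreaRect(C[m][:,:2].astype(np.float32)))
m=(C[:,2]>52)&(C[:,2]<66)&(np.hypot(C[:,0]-481,C[:,1]-235)<40);print(m.sum(),cv2.minEnclosingCircle(C[m][:,:2].astype(np.float32)))
```

```text
3.23 [481.56 235.68  66.38] [-1.7999e+02  1.0000e-02 -6.4800e+00] F [-1.41 -0.25  1.02] T [-0.028  0.216 -0.033] w 3.75
1438 ((494.451416015625, 244.32594299316406), (30.05535316467285, 40.30573654174805), 52.72667694091797)
3348 ((489.1820983886719, 236.32977294921875), 31.924495697021484)
```

View pics/w3.png

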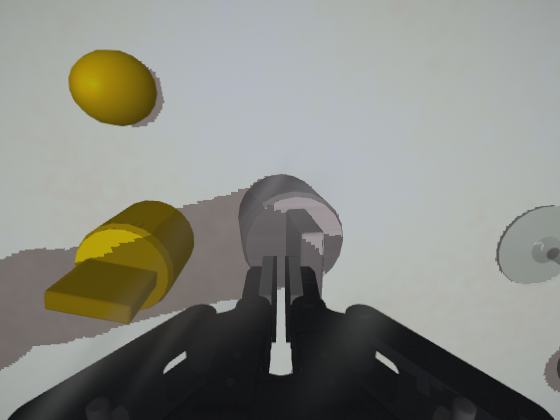

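The grip missed: the width is 3.75 mm and the nut shifted about 8 mm in +x. I need to work out why before trying again.

Run:
```python
from h import *; from plan import *
for f in('w2','w3'):
    z=load(f+'.npz')
    pr=lambda P: cv2.projectPoints(np.array([P],float),cv2.Rodrigues(z['R'])[0],z['t'],z['K'],z['D'])[0].ravel().round(0)
    print('cam',(-z['R'].T@z['t']).round(1),'TCP',pr([481.7,236,66.5]),'grasp',pr([481.7,236,85.5]),'bar ends top',pr([478.5,213.5,98]),pr([483.5,259.5,98]),'cap c',pr([481,236,59]))
    W=cloud(z)
    for (u,v) in ((225,262),(215,275),(210,300),(345,275),(330,262),(270,265),(295,265),(270,300),(292,300),(310,250),(300,230),(316,270),(322,300),(300,250)):
        print((u,v),W[v,u].round(1),z['d'][v,u].round(0),end=' ')
    print()
```

```text
cam [491.5 315.  241.5] TCP [279. 247.] grasp [279. 262.] bar ends top [277. 312.] [277. 230.] cap c [278. 243.]
(225, 262) [458.6 250.7 109.1] 147.0 (215, 275) [456.2 250.7 120.5] 136.0 (210, 300) [458.1 250.7 139.6] 118.0 (345, 275) [511.4 244.7 121. ] 135.0 (330, 262) [507.  244.4 107.4] 149.0 (270, 265) [478.1 241.3  98.3] 159.0 (295, 265) [490.2 219.8  59.9] 202.0 (270, 300) [475.5 220.9  97.8] 166.0 (292, 300) [483.9 155.5   1.3] 277.0 (310, 250) [500.6 229.2  60. ] 199.0 (300, 230) [495.6 243.1  59.9] 195.0 (316, 270) [507.  182.1   0.9] 269.0 (322, 300) [509.9 152.8   1.7] 277.0 (300, 250) [494.4 229.9  60.2] 198.0 
cam [491.3 314.2 240.8] TCP [279. 246.] grasp [279. 261.] bar ends top [278. 311.] [277. 229.] cap c [278. 242.]
(225, 262) [431.4 197.7   1. ] 266.0 (215, 275) [420.9 186.7   1.3] 269.0 (210, 300) [412.1 162.7   0.8] 277.0 (345, 275) [5.305e+02 1.737e+02 4.000e-01] 270.0 (330, 262) [511.9 218.4  59.2] 201.0 (270, 265) [478.9 247.4 111.1] 144.0 (295, 265) [490.2 246.3 111.5] 144.0 (270, 300) [479.3 244.7 134.9] 122.0 (292, 300) [487.7 244.  135.2] 122.0 (310, 250) [498.  248.5 102.2] 152.0 (300, 230) [494.3 257.6  98.1] 153.0 (316, 270) [500.  237.3 101.7] 155.0 (322, 300) [498.8 245.8 139.8] 117.0 (300, 250) [493.2 248.8 101.5] 152.0
```

The depth image puts the fingertips at z≈105 while the state reports TCP z=66. I'll check that against the scene camera.

Run:
```python
from h import *; from plan import *
z=snap('scene','s3'); t=snap('top','t3')
im=z['im'][200:310,290:430]; w=load('w3.npz')['im'][170:350,190:370]
a=cv2.resize(im,(420,330),interpolation=cv2.INTER_CUBIC); b=cv2.resize(w,(330,330),interpolation=cv2.INTER_CUBIC)
cv2.imwrite('pics/c3.png',np.clip(np.hstack([a,b])*1.5,0,255).astype(np.uint8))
W=cloud(z)
for v in range(225,290,4): print(v,[int(W[v,u,2]) if np.isfinite(W[v,u,2]) else -99 for u in range(325,385,4)])
w=load('w3.npz');W=cloud(w)
for v in range(200,320,8): print(v,[int(W[v,u,2]) if np.isfinite(W[v,u,2]) else -99 for u in range(240,350,6)])
# start image fingers
w=load('wrist0.npz');W=cloud(w); print(W[272:330:6,180].round(0), W[272:330:6,385].round(0))
```

```text
225 [2, 0, 0, 0, 0, 206, 211, 208, 204, 204, 198, 197, 199, 174, 182]
229 [0, 11, 190, 7, 196, 200, 200, 196, 196, 198, 184, 191, 0, 169, 169]
233 [0, 10, 188, 191, 189, 0, 184, 185, 188, 184, 172, 176, 0, 163, -1]
237 [0, 6, 11, 188, 188, 184, 155, 165, 178, 174, 165, 163, 153, -1, 97]
241 [0, -1, 1, 0, 176, 172, 150, 147, 164, 143, 152, 140, 142, 58, 90]
245 [0, 1, 0, -1, 0, 160, 155, 145, 147, 137, 139, 0, 57, 72, 79]
249 [0, -1, -2, 0, 0, -1, 147, 131, 133, 128, 0, -2, -99, 63, 66]
253 [-2, 1, -4, -2, -2, 100, 112, 120, 120, 115, -3, -3, 53, 58, 56]
257 [-2, 1, -2, 0, 1, 99, 100, 107, 105, 102, -1, 0, 43, 51, 57]
261 [0, -1, 0, -2, 62, 86, 100, 99, 67, 0, -1, 15, 30, 40, 47]
265 [-1, 0, -1, 57, 63, 69, 87, 103, 101, 65, -1, 5, 18, 29, 33]
269 [-1, 0, -1, 57, 58, 60, 73, 87, 86, 65, -1, 0, 11, 15, 21]
273 [-2, 1, -2, 55, 58, 58, 63, 74, 72, 64, 55, 0, 0, 3, 4]
277 [-1, 2, 1, 50, 59, 59, 61, 62, 63, 63, 40, 1, -1, -2, -1]
281 [0, 0, 0, 32, 50, 55, 59, 56, 56, 49, 28, -2, 0, -2, 0]
285 [-1, 0, 0, 14, 34, 42, 44, 43, 43, 33, 13, -1, 0, 0, -2]
289 [0, -3, 1, 0, 18, 26, 31, 30, 25, 22,
[... 944 characters left out ...]
24, 130, 130, 116, 1, 130, 130, 130, 123, 124, 101, 0, 1, 1, 1, 2]
296 [0, 138, 138, 138, 136, 135, 118, 0, 136, 135, 136, 139, 138, 128, 0, 0, 1, 2, 0]
304 [142, 143, 145, 144, 141, 134, 119, 1, 135, 142, 142, 144, 144, 143, 142, 1, 0, 0, 0]
312 [147, 146, 147, 147, 148, 140, 119, 1, 136, 147, 147, 147, 147, 147, 146, 140, 141, 0, 148]
[[142. 590. 251.]
 [143. 591. 255.]
 [145. 590. 255.]
 [148. 589. 256.]
 [150. 589. 257.]
 [152. 588. 257.]
 [155. 587. 257.]
 [158. 586. 258.]
 [159. 586. 260.]
 [162. 585. 260.]] [[164. 676. 250.]
 [163. 674. 257.]
 [164. 673. 259.]
 [167. 673. 260.]
 [169. 672. 260.]
 [171. 671. 262.]
 [173. 671. 263.]
 [176. 670. 262.]
 [178. 670. 264.]
 [180. 669. 264.]]
```

View pics/c3.png

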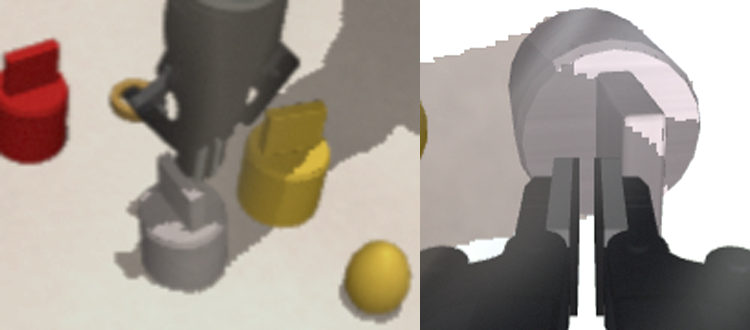

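Both cameras agree on the cause. The real fingertips stand about 36 mm above the reported TCP, so the fingers skimmed the bar top at z≈98–102. The nut now leans about 8° against the back of the right finger. I'll back away in -x to let it settle upright, then lift.

play_rows([
  {"slide":[-2,0,0],"turn":[0,0,0],"hand":4},
  {"slide":[-2,0,0],"turn":[0,0,0],"hand":4},
  {"slide":[-2,0,0],"turn":[0,0,0],"hand":4},
  {"slide":[-2,0,0],"turn":[0,0,0],"hand":4},
  {"slide":[-2,0,0],"turn":[0,0,0],"hand":4},
])

```text
clock: 4.0
eef_pos: [471.6, 236.8, 66.2]
tool_rot: [3.142, 0.0, -0.113]
force: [-1.0, 0.4, -0.7]
width: 3.9
```

```bash
cat > chk.py <<'E'
from h import *; from plan import *
import sys
st(); w=snap('wrist',sys.argv[1]);W=cloud(w)
for v in range(200,300,12): print(v,[int(W[v,u,2]) if np.isfinite(W[v,u,2]) else -99 for u in range(240,350,6)])
E
python3 chk.py w4
```

```text
4.0 [471.57 236.79  66.17] [ 1.80e+02  1.00e-02 -6.48e+00] F [-1.04  0.38 -0.72] T [-0.014  0.208 -0.01 ] w 3.95
200 [1, 1, 0, 34, 46, 56, 59, 60, 60, 61, 61, 61, 60, 61, 59, 56, 0, 0, 0]
212 [1, 0, 34, 58, 60, 62, 62, 62, 62, 69, 71, 71, 69, 60, 61, 60, 59, 55, 0]
224 [1, 0, 58, 62, 63, 63, 63, 61, 63, 78, 89, 89, 89, 88, 60, 61, 61, 59, 55]
236 [1, 0, 62, 63, 63, 61, 62, 62, 62, 80, 99, 99, 100, 100, 60, 60, 58, 59, 59]
248 [2, 0, 62, 62, 62, 62, 62, 61, 61, 80, 100, 100, 101, 100, 60, 60, 59, 59, 0]
260 [0, 1, 1, 61, 105, 106, 106, 62, 105, 105, 99, 100, 101, 100, 61, 60, 59, 59, 0]
272 [0, 0, 110, 109, 117, 118, 114, 62, 117, 117, 117, 110, 110, 99, 61, 61, 0, 1, 0]
284 [1, 120, 119, 121, 127, 127, 116, 0, 127, 127, 126, 120, 120, 99, 0, 0, 0, 0, 0]
296 [0, 137, 137, 138, 135, 134, 117, -99, 135, 136, 136, 137, 137, 130, 0, 0, 0, 1, 1]
```

View pics/w4.png

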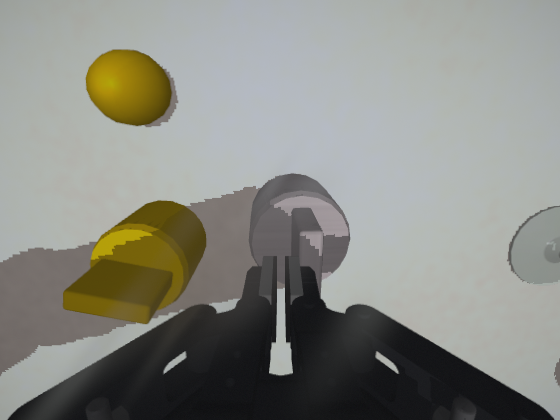

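The tilt is down to about 2.5°, so I'll continue.

play_rows([
  {"slide":[-1.5,0,0],"turn":[0,0,0],"hand":4},
  {"slide":[-1.5,0,0],"turn":[0,0,0],"hand":4},
  {"slide":[-1.5,0,0],"turn":[0,0,0],"hand":4},
  {"slide":[-1.5,0,0],"turn":[0,0,0],"hand":4},
  {"slide":[-2,0,0],"turn":[0,0,0],"hand":4},
])

```text
clock: 4.68
eef_pos: [464.2, 237.7, 66.3]
tool_rot: [-3.141, -0.001, -0.113]
force: [-0.2, -0.7, 0.1]
width: 4.2
```

```bash
python3 chk.py w5
```

```text
4.67 [464.22 237.7   66.33] [-1.7998e+02 -5.0000e-02 -6.4900e+00] F [-0.22 -0.7   0.1 ] T [-0.016 -0.004  0.027] w 4.15
200 [0, 0, 0, 0, 18, 43, 55, 58, 59, 59, 60, 59, 59, 60, 59, 60, 55, 2, 0]
212 [0, 0, 0, 0, 55, 58, 59, 59, 59, 61, 70, 71, 72, 69, 59, 58, 59, 58, 56]
224 [1, 0, 0, 56, 60, 58, 60, 58, 59, 59, 85, 89, 89, 91, 59, 60, 59, 59, 60]
236 [0, 0, 0, 58, 60, 60, 59, 59, 59, 58, 89, 99, 98, 98, 97, 59, 59, 60, 58]
248 [0, 1, 0, 57, 58, 59, 59, 58, 58, 60, 91, 97, 98, 97, 98, 59, 60, 59, 60]
260 [-1, 0, 1, 0, 105, 106, 106, 59, 106, 105, 94, 98, 98, 98, 96, 59, 59, 59, -99]
272 [1, 0, 110, 110, 116, 117, 114, 60, 118, 117, 117, 111, 110, 98, 59, 60, 59, 0, 0]
284 [0, 119, 120, 120, 127, 128, 115, 0, 126, 126, 127, 121, 120, 98, 0, 0, 0, -1, 1]
296 [0, 137, 138, 137, 135, 135, 117, 0, 135, 135, 137, 137, 136, 130, 0, 0, 0, 1, 0]
```

The nut is upright again: cap at 59, bar at 98, no torque on the tool. Lifting, opening and re-measuring.

play_rows([
  {"slide":[-2,0,-15],"turn":[0,0,0],"hand":4},
  {"slide":[0,0,-40],"turn":[0,0,0],"hand":4},
  {"slide":[0,0,-25],"turn":[0,0,0],"hand":40},
  {"slide":[0,0,0],"turn":[0,0,0],"hand":40},
  {"slide":[0,0,0],"turn":[0,0,0],"hand":40},
])

```text
clock: 5.35
eef_pos: [461.4, 237.9, 146.2]
tool_rot: [-3.141, 0.0, -0.113]
force: [0.5, 0.1, -0.1]
width: 39.9
```

```bash
cat > nut.py <<'E'
from h import *; from plan import *
import sys
c=[float(a) for a in sys.argv[2:4]]
st()
for n in('wrist','top','scene'):
    z=snap(n,sys.argv[1]+n[0]);C=cloud(z).reshape(-1,3)
    r=np.hypot(C[:,0]-c[0],C[:,1]-c[1])<38
    m=r&(C[:,2]>94)&(C[:,2]<102)
    if m.sum()>5: print(n,'bar',m.sum(),np.round(C[m].mean(0),1),cv2.minAreaRect(C[m][:,:2].astype(np.float32)))
    m=r&(C[:,2]>55)&(C[:,2]<63);
    if m.sum()>5: print(n,'cap',m.sum(),C[m][:,2].mean(),cv2.minEnclosingCircle(C[m][:,:2].astype(np.float32)))
E
python3 nut.py n6 485 236
python3 - <<'E'
from h import *
z=load('n6w.npz');W=cloud(z)
for v in range(240,300,4): print(v,[int(W[v,u,2]) if np.isfinite(W[v,u,2]) else -99 for u in list(range(205,250,4))+list(range(320,360,4))])
E
```

```text
5.35 [461.43 237.94 146.21] [-1.7999e+02  2.0000e-02 -6.4700e+00] F [ 0.47  0.14 -0.06] T [-0.01   0.014 -0.013] w 39.89
wrist bar 958 [480.8 238.1  98.3] ((480.9217834472656, 237.00442504882812), (45.19648742675781, 12.090666770935059), 83.10588836669922)
wrist cap 2936 59.3602250375666 ((480.8796081542969, 236.7135467529297), 31.693603515625)
top bar 81 [480.3 231.1  97.8] ((481.0731201171875, 234.6786651611328), (44.8510627746582, 11.551193237304688), 83.71450805664062)
top cap 383 58.906274634043704 ((481.21282958984375, 234.5039825439453), 31.4388427734375)
scene bar 98 [481.  236.5  96.8] ((480.4731750488281, 235.49273681640625), (44.91216278076172, 12.735283851623535), 82.53370666503906)
scene cap 308 58.151221447060166 ((480.91534423828125, 236.60369873046875), 31.02231216430664)
240 [88, 75, 59, 59, 54, 1, 0, 0, 0, 1, 0, 1, 2, 0, 0, 0, 0, 1, 0, 1, 0, 0]
244 [93, 60, 59, 60, 0, 1, 0, -1, 0, 0, 1, 0, 0, 1, 0, 1, 0, 1, 1, 0, 0, 1]
248 [91, 60, 60, 1, 1, 0, 0, 1, 0, 0, 0, 0, 0, 0, 0, 0, 0, 1, 0, 1, 1, 0]
252 [59, 60, 0, 1, 1, 2, 1, 1, 1, 0, 0, 0, 0, 0, 1, 0, 0, 0, 0, -99, 0, 0]

[... 380 characters left out ...]
6, 189, 1, 0, 1, 0, 190, 196, 196, 197, 197, 190, 190, 190, 0]
276 [0, 193, 194, 193, 200, 200, 201, 201, 190, 0, 0, 1, 0, 190, 200, 200, 200, 201, 193, 193, 194, 1]
280 [196, 196, 197, 204, 205, 203, 204, 203, 192, 0, 0, 0, 1, 191, 201, 204, 204, 204, 204, 197, 196, 197]
284 [200, 200, 199, 206, 206, 207, 208, 203, 191, 0, 1, 0, 0, 191, 202, 207, 208, 207, -99, 201, 201, 200]
288 [203, 204, 203, 210, 210, 209, 209, 202, 192, 1, 0, 0, 0, 192, 202, 210, 209, 210, 210, 204, 204, 203]
292 [207, 207, 213, 213, 213, 213, 212, 203, 192, 1, 0, 0, 2, 194, 204, 213, 213, 213, 212, 213, 206, 206]
296 [209, 209, 215, 215, 216, 216, 212, 204, 193, 0, 0, 1, 0, 193, 203, 213, 215, 216, 215, 215, 209, 209]
```

View pics/n6w.png

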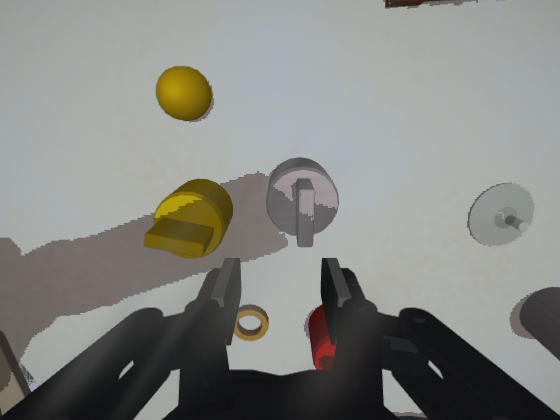

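The nut is back where it was, at (480.9,236.7) and 83.4°. Wrist and scene depth put the open fingertips about 38 mm above the reported TCP, roughly 35 mm when closed, with x and y correct. Physically the fingers did pass over the bar, which supports this. I'll command about 35 mm lower and check with the cameras on the way.

play_rows([
  {"slide":[9.5,-0.4,0],"turn":[0,0,0.1],"hand":40},
  {"slide":[10,-0.3,30],"turn":[0,0,0],"hand":40},
  {"slide":[0,0,40],"turn":[0,0,0],"hand":40},
  {"slide":[0,0,21],"turn":[0,0,0],"hand":40},
  {"slide":[0,0,0],"turn":[0,0,0],"hand":40},
])

```text
clock: 6.12
eef_pos: [480.6, 235.4, 53.4]
tool_rot: [3.139, 0.003, -0.116]
force: [0.8, 0.0, 0.0]
width: 39.8
```

```bash
cat > tips.py <<'E'
from h import *; from plan import *
import sys
st(); z=snap('wrist',sys.argv[1]);W=cloud(z)
for v in range(204,300,8): print(v,[int(W[v,u,2]) if np.isfinite(W[v,u,2]) else -99 for u in range(205,360,6)])
E
python3 tips.py w7
```

```text
6.12 [480.59 235.44  53.41] [ 1.7987e+02  1.7000e-01 -6.6300e+00] F [0.83 0.02 0.01] T [ 0.026 -0.028 -0.026] w 39.84
204 [1, 0, 0, 0, 0, 0, 35, 54, 56, 59, 60, 59, 59, 60, 58, 60, 59, 55, 52, 31, 1, 0, 0, 0, 1, 0]
212 [0, 0, 0, 1, -1, 0, 56, 58, 59, 59, 60, 60, 59, 59, 59, 59, 59, 59, 60, 54, 0, 0, 0, 1, 1, 1]
220 [0, 0, 0, 0, 1, 57, 59, 59, 59, 58, 59, 71, 72, 72, 71, 59, 59, 59, 60, 59, 55, 0, 0, 1, 2, 0]
228 [0, 0, 0, 0, 54, 60, 59, 59, 60, 59, 59, 84, 82, 84, 83, 59, 60, 60, 58, 58, 58, 0, 0, 0, 1, 0]
236 [1, 0, 0, 0, 59, 58, 59, 60, 58, 60, 58, 94, 93, 94, 93, 59, 59, 59, 59, 60, 59, 55, 0, 0, 0, 0]
244 [0, 0, 0, 0, 60, 59, 59, 59, 59, 58, 60, 98, 98, 98, 98, 59, 58, 60, 59, 60, 59, 58, 0, 0, 1, 0]
252 [1, 1, 0, 0, 60, 59, 59, 59, 58, 59, 59, 98, 98, 98, 98, 59, 59, 58, 59, 59, 59, 59, 0, 0, 1, 0]
260 [0, 0, 1, 0, 93, 94, 59, 60, 58, 59, 59, 98, 97, 98, 98, 58, 60, 59, 59, 58, 93, 93, 93, 0, -99, 0]
268 [1, 0, 93, 100, 100, 101, 60, 59, 59, 57, 59, 97, 98, 98, 98, 59, 60, 59, 59, 58, 99, 100, 101, 94, 0, 0]
276 [0, 101, 101, 108, 107, 103, 59, 60, 58, 59, 59, 97, 98, 98, 98, 59, 59, 59, 59, 59, 100, 108, 107, 108, 100, 100]
284 [107, 107, 114, 113, 113, 105, 1, 1, 59, 58, 59, 98, 99, 99, 98, 58, 60, 59, 1, 1, 101, 114, 114, 114, 108, 106]
292 [113, 113, 120, 120, 119, 105, 0, 0, 0, 0, 60, 98, 98, 98, 98, 59, 0, 0, 1, 0, 102, 118, 120, 120, 120, 113]
```

View pics/w7.png

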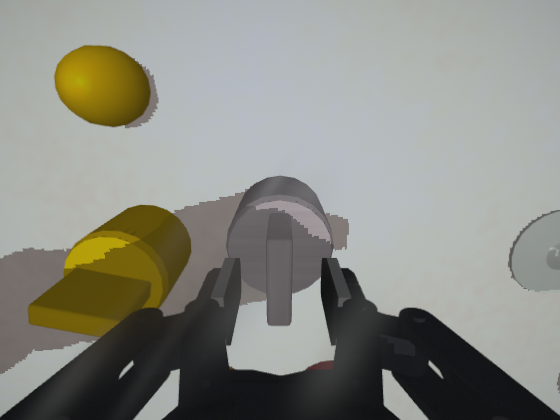

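The tips read z≈92 with the TCP at about 54, so the offset is 38 mm when open. The bar at column 279 is centred between the pads at 238 and 322. I'll lower 25 mm more and close.

play_rows([
  {"slide":[0,0,10],"turn":[0,0,0],"hand":40},
  {"slide":[0,0,10],"turn":[0,0,0],"hand":40},
  {"slide":[0,0,5],"turn":[0,0,0],"hand":40},
  {"slide":[0,0,0],"turn":[0,0,0],"hand":40},
  {"slide":[0,0,0],"turn":[0,0,0],"hand":30},
])

```text
clock: 6.8
eef_pos: [481.5, 236.4, 30.4]
tool_rot: [-3.141, -0.0, -0.115]
force: [-0.1, 0.1, 1.4]
width: 30.4
```

play_rows([
  {"slide":[0,0,0],"turn":[0,0,0],"hand":20},
  {"slide":[0,0,0],"turn":[0,0,0],"hand":14},
  {"slide":[0,0,0],"turn":[0,0,0],"hand":8},
  {"slide":[0,0,0],"turn":[0,0,0],"hand":4},
  {"slide":[0,0,0],"turn":[0,0,0],"hand":4},
])

```text
clock: 7.42
eef_pos: [480.9, 236.5, 30.3]
tool_rot: [-3.142, 0.001, -0.115]
force: [-1.1, 0.1, 2.9]
width: 11.2
```

```bash
python3 tips.py w8
```

```text
7.42 [480.93 236.47  30.27] [-1.80e+02  4.00e-02 -6.57e+00] F [-1.13  0.09  2.85] T [0.073 0.404 0.026] w 11.16
204 [0, 0, 0, 0, 1, 0, 3, 22, 31, 39, 42, 45, 46, 47, 44, 43, 39, 32, 23, 3, 0, 1, 0, 0, 0, 0]
212 [0, 1, 0, 1, 0, 0, -99, 43, 49, 54, 56, 57, 55, 56, 55, 55, 54, 49, 43, 30, 0, 1, 0, 1, 0, 0]
220 [0, 1, 0, 0, 0, 36, 51, 56, 58, 60, 59, 59, 58, 60, 59, 60, 58, 59, 56, 51, 37, 0, 0, 0, 0, 0]
228 [0, 1, 1, 1, 0, 54, 58, 59, 59, 59, 59, 58, 59, 59, 58, 59, 60, 59, 59, 59, 55, 0, 0, 0, 0, 1]
236 [0, 0, 0, 0, 54, 60, 59, 59, 60, 59, 59, 67, 67, 68, 69, 60, 59, 59, 59, 59, 59, 56, 1, 0, 0, 0]
244 [0, 1, 0, 1, 60, 58, 60, 60, 60, 59, 59, 75, 77, 77, 76, 59, 59, 60, 59, 58, 59, 59, 0, 0, 1, 0]
252 [0, 1, 0, 58, 59, 59, 58, 59, 59, 60, -99, 85, 85, 86, 85, 59, 59, 60, 60, 60, 59, 60, 58, 1, 0, 1]
260 [1, 0, 0, 59, 59, 59, 60, 59, 58, 69, 69, 93, 93, 91, 93, 88, 70, 59, 59, 59, 60, 60, 60, 0, 1, 0]
268 [0, 1, 0, 59, 59, 57, 59, 69, 78, 78, 95, 98, 97, 98, 98, 97, 78, 78, 70, 70, 60, 59, 59, 0, 0, 0]
276 [0, 0, 0, 59, 60, 59, 77, 78, 84, 84, 97, 98, 98, 98, 98, 97, 84, 84, 77, 78, 59, 58, 60, 0, 0, 1]
284 [0, 0, 1, 0, 59, 58, 83, 84, 92, 90, 97, 98, 99, 98, 98, 98, 90, 90, 84, 85, 84, 58, 0, 0, 1, 0]
292 [1, 0, 0, 0, 59, 90, 90, 90, 97, 97, 96, 98, 98, 98, 98, 97, 96, 96, 90, 91, 90, 59, 1, 0, 0, 0]
```

View pics/w8.png

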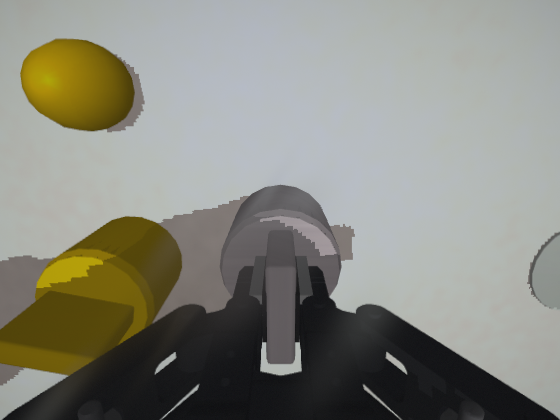

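The grip holds: the width is 11.2 mm on the 12 mm bar, with the pads on either side of the bar. The rim is at TCP z minus 30.3. Lifting.

play_rows([
  {"slide":[0,0,-10],"turn":[0,0,0],"hand":4},
  {"slide":[0,0,-30],"turn":[0,0,0],"hand":4},
  {"slide":[0,0,-50],"turn":[0,0,0],"hand":4},
  {"slide":[0,0,-50],"turn":[0,0,0],"hand":4},
  {"slide":[0,0,-35],"turn":[0,0,0],"hand":4},
])

```text
clock: 8.1
eef_pos: [482.1, 236.3, 207.8]
tool_rot: [-3.14, -0.003, -0.115]
force: [-0.3, 0.2, -3.2]
width: 11.1
```

play_rows([
  {"slide":[0,0,0],"turn":[0,0,0],"hand":4},
  {"slide":[0,0,0],"turn":[0,0,0],"hand":4},
])

```text
clock: 8.35
eef_pos: [480.3, 236.1, 204.3]
tool_rot: [3.141, 0.002, -0.115]
force: [0.2, 0.2, -3.0]
width: 11.6
```

Run:
```python
from h import *; from plan import *
st(); 
from cell import read_state; s=read_state(); print(s['qpos'])
p=s['eef_pos']
for n in('wrist','top','scene'):
    z=snap(n,'l9'+n[0]); C=cloud(z).reshape(-1,3); zr=p[2]-30.3
    r=np.hypot(C[:,0]-p[0],C[:,1]-p[1])<45
    m=r&(abs(C[:,2]-zr-98)<3)
    if m.sum()>5: print(n,'bar',m.sum(),C[m].mean(0).round(1),cv2.minAreaRect(C[m][:,:2].astype(np.float32)))
    m=r&(abs(C[:,2]-zr-59)<4); print(n,'cap',m.sum(),cv2.minEnclosingCircle(C[m][:,:2].astype(np.float32)))
print('to lap'); plan([583.6,-190.9,s['eef_pos'][2]],-26,12)
```

```text
8.35 [480.35 236.09 204.29] [ 1.7995e+02  9.0000e-02 -6.5800e+00] F [ 0.24  0.22 -2.97] T [-0.024  0.051 -0.011] w 11.6
[-0.82552382  0.49665849  0.47042018  1.84051572 -0.28566373  0.8732863
 -0.33310907]
wrist bar 3691 [481.5 239.1 272.5] ((484.4535827636719, 237.181884765625), (30.950563430786133, 46.22721481323242), 11.810444831848145)
wrist cap 4964 ((480.8953857421875, 236.41110229492188), 31.838539123535156)
top bar 44 [479.2 219.  271.8] ((477.85394287109375, 218.60186767578125), (13.353796005249023, 17.17574691772461), 77.26617431640625)
top cap 299 ((480.9739685058594, 233.83746337890625), 31.335525512695312)
scene bar 80 [480.9 245.2 271.3] ((483.5373229980469, 245.49842834472656), (31.432022094726562, 23.488048553466797), 11.460906028747559)
scene cap 317 ((480.8464660644531, 235.62753295898438), 31.243276596069336)
to lap
([12.6, 34.3, -0.0], [0.0, 0.0, 1.6])
([13.6, 34.0, -0.0], [0.0, 0.0, 1.6])
([14.5, 33.6, -0.0], [0.0, 0.0, 1.6])
([15.5, 33.2, -0.0], [0.0, 0.0, 1.6])
([16.4, 32.7, -0.0], [0.0, 0.0, 1.6])
([17.3, 32.2, -0.0], [0.0, 0.0, 1.6])
([18.2, 31.8, -0.0], [0.0, 0.0, 1.6])
([19.1, 31.2, -0.0], [0.0, 0.0, 1.6])
([19.9, 30.7, -0.1], [0.0, 0.0, 1.7])
([20.8, 30.1, -0.0], [0.1, 0.0, 1.6])
([21.7, 29.5, -0.1], [0.0, 0.1, 1.7])
([22.5, 28.8, -0.1], [0.1, 0.0, 1.6])
end [ 583.6 -190.9  204.3] [-1.7995e+02  1.0000e-02 -2.5990e+01]
```

View pics/l9s.png

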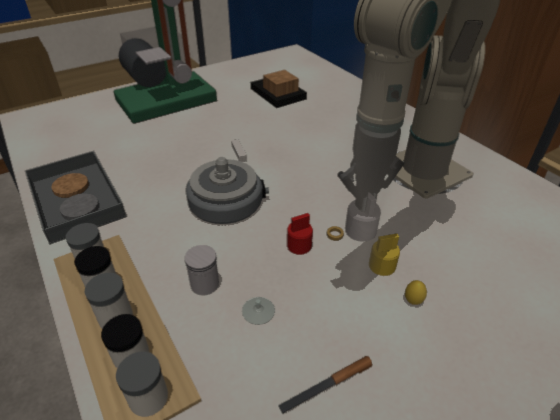

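View pics/l9w.png

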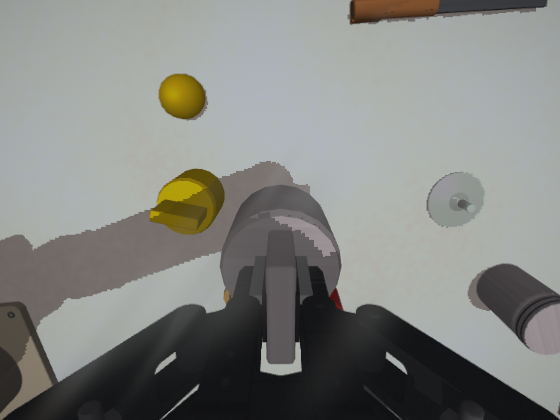

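The lift is good, with Fz≈-3 N for the nut's weight. In the wrist frame the nut axis coincides with the TCP. I'll pass the lap and stop about 80 mm beyond it, so the same wrist camera can measure the spindle and its mounting bias cancels.

Run:
```python
from plan import *
plan([543,-260,206],-30,12)
```

```text
([9.9, 40.5, -0.1], [0.0, 0.0, 2.0])
([11.3, 40.1, -0.1], [0.0, 0.0, 1.9])
([12.7, 39.7, -0.1], [0.0, 0.0, 2.0])
([14.0, 39.2, -0.2], [0.0, 0.0, 1.9])
([15.3, 38.7, -0.1], [0.0, 0.0, 2.0])
([16.7, 38.2, -0.2], [0.0, 0.0, 1.9])
([18.0, 37.6, -0.1], [0.0, 0.0, 2.0])
([19.2, 36.9, -0.2], [0.0, 0.0, 1.9])
([20.5, 36.3, -0.1], [0.0, 0.0, 2.0])
([21.7, 35.5, -0.2], [0.1, 0.0, 1.9])
([22.9, 34.8, -0.2], [0.0, 0.0, 2.0])
([24.1, 34.0, -0.2], [0.1, 0.1, 1.9])
end [ 543. -260.  206.] [-179.96   -0.    -29.99]
```

play_rows([
  {"slide":[10,40.5,-0.5],"turn":[0,0,2],"hand":4},
  {"slide":[11.3,40,-0.5],"turn":[0,0,1.9],"hand":4},
  {"slide":[12.7,39.7,-0.5],"turn":[0,0,2],"hand":4},
  {"slide":[14,39.2,-0.5],"turn":[0,0,1.9],"hand":4},
  {"slide":[15.3,38.7,0],"turn":[0,0,2],"hand":4},
])

```text
clock: 9.12
eef_pos: [507.0, 28.4, 206.2]
tool_rot: [3.141, 0.001, -0.287]
force: [0.2, 0.6, -2.8]
width: 11.4
```

play_rows([
  {"slide":[16.7,38.2,0],"turn":[0,0,1.9],"hand":4},
  {"slide":[18,37.6,0],"turn":[0,0,2],"hand":4},
  {"slide":[19.2,36.9,0],"turn":[0,0,1.9],"hand":4},
  {"slide":[20.5,36.3,0],"turn":[0,0,2],"hand":4},
  {"slide":[21.7,35.5,0],"turn":[0,0,1.9],"hand":4},
])

```text
clock: 9.75
eef_pos: [533.2, -177.9, 205.9]
tool_rot: [3.141, 0.002, -0.456]
force: [1.1, -0.4, -3.2]
width: 11.4
```

play_rows([
  {"slide":[22.9,34.8,0],"turn":[0,0,2],"hand":4},
  {"slide":[24,34,0],"turn":[0,0,1.9],"hand":4},
  {"slide":[0,0,0],"turn":[0,0,0],"hand":4},
  {"slide":[0,0,0],"turn":[0,0,0],"hand":4},
])

```text
clock: 10.25
eef_pos: [543.5, -258.5, 205.8]
tool_rot: [-3.141, 0.003, -0.523]
force: [0.6, -0.3, -2.6]
width: 11.6
```

Run:
```python
from h import *; from plan import *
st(); 
for n in('wrist','top','scene'):
    z=snap(n,'l10'+n[0]); C=cloud(z).reshape(-1,3)
    c=np.array([583.5,-190.8]); r=np.hypot(*(C[:,:2]-c).T)
    for nm,rr,lo,hi in(('nose',25,138,146),('flange',45,87.5,93),('disc',100,77,83),('cone/thread',25,100,136)):
        m=(r<rr)&(C[:,2]>lo)&(C[:,2]<hi)
        if m.sum()>5:
            (x,y),R_=cv2.minEnclosingCircle(C[m][:,:2].astype(np.float32)); print(n,nm,m.sum(),round(x,1),round(y,1),'R',round(R_,1),'mean',C[m].mean(0).round(1))
```

```text
10.25 [ 543.52 -258.48  205.84] [-1.7998e+02  1.7000e-01 -2.9990e+01] F [ 0.59 -0.3  -2.64] T [ 0.059 -0.013  0.023] w 11.63
wrist nose 1034 583.8 -189.9 R 13.5 mean [ 583.8 -190.   141.6]
wrist flange 3199 583.8 -190.0 R 36.1 mean [ 584.4 -188.6   90.6]
wrist disc 26042 583.8 -190.0 R 90.1 mean [ 588.3 -182.1   80.9]
wrist cone/thread 1051 583.7 -189.9 R 22.2 mean [ 583.9 -189.5  116.6]
top nose 94 583.5 -190.1 R 12.5 mean [ 583.  -190.1  141.2]
top flange 371 583.1 -190.9 R 36.0 mean [ 582.2 -188.9   89.9]
top disc 3204 583.4 -191.3 R 90.0 mean [ 583.4 -187.    80.2]
top cone/thread 161 583.1 -191.0 R 22.3 mean [ 579.8 -184.7  116.3]
scene nose 39 582.8 -189.8 R 12.8 mean [ 583.6 -188.9  140.6]
scene flange 176 582.8 -190.7 R 37.7 mean [ 589.1 -179.9   89.7]
scene disc 1557 584.1 -192.2 R 92.6 mean [ 588.6 -179.2   79.7]
scene cone/thread 193 583.0 -189.8 R 23.7 mean [ 587.1 -180.8  116.3]
```

View pics/l10w.png

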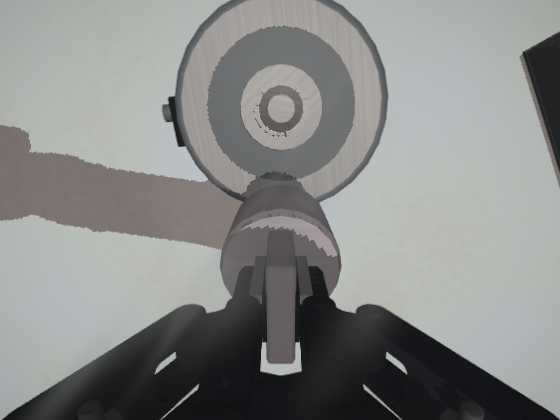

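The wrist view shows the spindle at (281,108), and all four of its features give (583.8,-190.0) with the right radii and heights. I'll take the nut-to-spindle offset from this same picture.

Run:
```python
from h import *; from plan import *
from scipy.optimize import least_squares
st()
z=load('l10w.npz'); C=cloud(z).reshape(-1,3)
r=np.hypot(C[:,0]-543.3,C[:,1]+259)<45; 
for lo,hi in((231,237),(228,240)):
    m=r&(C[:,2]>lo)&(C[:,2]<hi); B=C[m]; (x,y),R_=cv2.minEnclosingCircle(B[:,:2].astype(np.float32)); print(m.sum(),x,y,R_,B[:,2].mean())
# cap wall circle fit at lower heights
for lo,hi in((185,195),(195,210),(210,225)):
    m=r&(C[:,2]>lo)&(C[:,2]<hi)&(np.hypot(C[:,0]-543.3,C[:,1]+259)>25); B=C[m]
    f=least_squares(lambda p: np.hypot(B[:,0]-p[0],B[:,1]-p[1])-32,[543,-259],loss='soft_l1'); print(lo,m.sum(),f.x.round(2))
```

```text
10.4 [ 544.23 -257.66  206.62] [-1.7996e+02  9.0000e-02 -2.9870e+01] F [ 0.86  1.27 -2.04] T [-0.008 -0.057  0.025] w 11.19
4855 544.3336181640625 -257.7883605957031 31.47795867919922 234.85525623300103
5205 544.2457885742188 -258.4182434082031 31.934032440185547 234.62057785356205
185 304 [ 543.69 -258.69]
195 562 [ 543.73 -258.74]
210 694 [ 543.79 -258.79]
```

The offset is (39.9,68.6) in world, which is (0.2,-79.4) in tool axes. Moving over the spindle and pre-turning clockwise to leave room for the backward turn.

play_rows([
  {"slide":[0.1,-20,0],"turn":[0,0,0],"hand":4},
  {"slide":[0.1,-30,0],"turn":[0,0,0],"hand":4},
  {"slide":[0,-20,0],"turn":[0,0,0],"hand":4},
  {"slide":[0,-9.4,0],"turn":[0,0,0],"hand":4},
  {"slide":[0,0,0],"turn":[0,0,10],"hand":4},
])

```text
clock: 11.02
eef_pos: [584.4, -189.7, 207.2]
tool_rot: [-3.141, 0.0, -0.701]
force: [-0.1, -2.0, -2.5]
width: 11.8
```

play_rows([
  {"slide":[0,0,10],"turn":[0,0,10],"hand":4},
  {"slide":[0,0,10],"turn":[0,0,0],"hand":4},
  {"slide":[0,0,0],"turn":[0,0,0],"hand":4},
  {"slide":[0,0,0],"turn":[0,0,0],"hand":4},
])

```text
clock: 11.52
eef_pos: [584.1, -191.1, 187.4]
tool_rot: [-3.141, -0.0, -0.871]
force: [0.4, -0.4, -1.9]
width: 11.2
```

Run:
```python
from h import *; from plan import *
from cell import read_state
import time
st();print(read_state()['qpos'].round(2))
for n in('scene','wrist'): z=snap(n,'p11'+n[0]); st()
z=load('p11w.npz'); C=cloud(z).reshape(-1,3)
r=np.hypot(C[:,0]-583.8,C[:,1]+190)
for c0,lo,hi,t in(((583.8,-190),77,83,'disc'),((583.8,-190),208,216,'cap')):
    rr=r<(100 if t=='disc' else 45)
    m=rr&(C[:,2]>lo)&(C[:,2]<hi);B=C[m]
    if m.sum()>5: print(t,m.sum(),cv2.minEnclosingCircle(B[:,:2].astype(np.float32)))
from scipy.optimize import least_squares
m=(r<45)&(r>25)&(C[:,2]>165)&(C[:,2]<205);B=C[m]
print(m.sum(),least_squares(lambda p: np.hypot(B[:,0]-p[0],B[:,1]-p[1])-32,[583,-190],loss='soft_l1').x)
im=load('p11s.npz')['im'][80:230,140:340]; cv2.imwrite('pics/c11.png',np.clip(cv2.resize(im,(800,600),interpolation=cv2.INTER_CUBIC)*1.4,0,255).astype(np.uint8))
```

```text
11.53 [ 584.1  -191.06  187.43] [-1.7999e+02 -2.0000e-02 -4.9910e+01] F [ 0.45 -0.38 -1.92] T [-0.027 -0.041 -0.011] w 11.19
[-0.11  0.67  0.65  1.65 -0.47  0.98 -0.17]
11.57 [ 584.19 -191.11  187.6 ] [-1.7998e+02 -3.0000e-02 -4.9940e+01] F [-0.01  0.22 -2.58] T [-0.044  0.021 -0.051] w 11.41
11.62 [ 584.23 -191.09  187.67] [-1.7997e+02 -4.0000e-02 -4.9950e+01] F [ 0.79 -0.5  -3.26] T [ 0.002 -0.012 -0.004] w 11.39
disc 18209 ((583.7301025390625, -190.1153106689453), 89.9758071899414)
cap 1245 ((584.6829833984375, -190.85797119140625), 32.08610534667969)
1520 [ 584.21092161 -191.1599892 ]
```

View pics/c11.png

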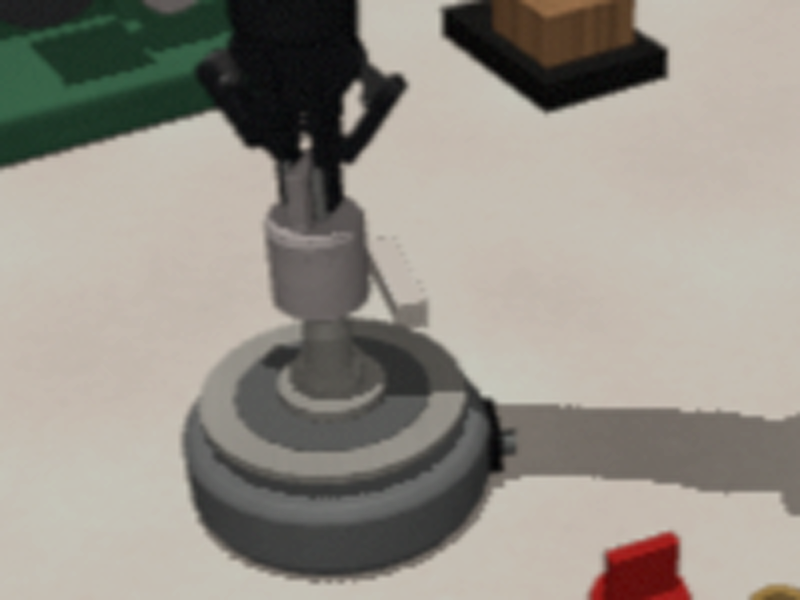

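The nut is about 1.1 mm off the spindle axis in the picture. I'll correct by tool (-1,-0.3) and descend, watching the force.

play_rows([
  {"slide":[-1,-0.3,0],"turn":[0,0,0],"hand":4},
  {"slide":[0,0,8],"turn":[0,0,0],"hand":4},
  {"slide":[0,0,8],"turn":[0,0,0],"hand":4},
  {"slide":[0,0,6],"turn":[0,0,0],"hand":4},
  {"slide":[0,0,0],"turn":[0,0,0],"hand":4},
])

```text
clock: 12.25
eef_pos: [583.1, -189.5, 164.4]
tool_rot: [3.141, 0.001, -0.872]
force: [-0.4, -0.6, -2.9]
width: 11.6
```

play_rows([
  {"slide":[0,0,5],"turn":[0,0,0],"hand":4},
  {"slide":[0,0,5],"turn":[0,0,0],"hand":4},
  {"slide":[0,0,5],"turn":[0,0,0],"hand":4},
  {"slide":[0,0,0],"turn":[0,0,0],"hand":4},
])

```text
clock: 12.75
eef_pos: [583.2, -189.6, 149.6]
tool_rot: [3.141, 0.001, -0.872]
force: [-0.1, -0.3, -3.3]
width: 11.2
```

```bash
python3 -c "
from plan import *
st()"
```

```text
12.75 [ 583.25 -189.59  149.64] [ 1.7997e+02  5.0000e-02 -4.9990e+01] F [-0.15 -0.26 -3.26] T [ 0.048  0.03  -0.033] w 11.2
```

play_rows([
  {"slide":[0,0,4],"turn":[0,0,0],"hand":4},
  {"slide":[0,0,4],"turn":[0,0,0],"hand":4},
  {"slide":[0,0,2],"turn":[0,0,0],"hand":4},
  {"slide":[0,0,0],"turn":[0,0,0],"hand":4},
])

```text
clock: 13.25
eef_pos: [583.5, -189.7, 140.0]
tool_rot: [3.141, 0.0, -0.872]
force: [0.0, -0.3, -3.6]
width: 11.0
```

play_rows([
  {"slide":[0,0,1.5],"turn":[0,0,0],"hand":4},
  {"slide":[0,0,1],"turn":[0,0,0],"hand":4},
])

```text
clock: 13.5
eef_pos: [583.6, -189.8, 137.7]
tool_rot: [-3.141, -0.0, -0.872]
force: [0.5, 0.2, -3.1]
width: 11.6
```

```bash
python3 -c "
from plan import *
st()"
```

```text
13.5 [ 583.64 -189.79  137.69] [-179.99   -0.    -49.99] F [ 0.51  0.19 -3.12] T [ 0.051  0.037 -0.004] w 11.58
```

play_rows([
  {"slide":[0,0,1],"turn":[0,0,0],"hand":4},
  {"slide":[0,0,0.5],"turn":[0,0,0],"hand":4},
])

```text
clock: 13.75
eef_pos: [583.6, -189.8, 136.1]
tool_rot: [3.142, 0.0, -0.872]
force: [1.0, -0.2, -2.9]
width: 11.5
```

play_rows([
  {"slide":[0,0,0.7],"turn":[0,0,0],"hand":4},
  {"slide":[0,0,0.5],"turn":[0,0,0],"hand":4},
])

```text
clock: 14.0
eef_pos: [583.6, -189.8, 135.0]
tool_rot: [-3.142, -0.0, -0.872]
force: [-0.1, -0.1, -2.3]
width: 11.0
```

play_rows([
  {"slide":[0,0,0.5],"turn":[0,0,0],"hand":4},
  {"slide":[0,0,0.3],"turn":[0,0,0],"hand":4},
])

```text
clock: 14.25
eef_pos: [583.6, -189.8, 134.2]
tool_rot: [3.142, 0.0, -0.872]
force: [-0.3, -0.3, -3.3]
width: 11.5
```

There's no contact yet at rim ≈104, so the pins are over the thread tops and not on the dogs. I'll open to a loose hold so the nut rests by its own weight.

play_rows([
  {"slide":[0,0,0],"turn":[0,0,0],"hand":12.5},
  {"slide":[0,0,0],"turn":[0,0,0],"hand":13.5},
  {"slide":[0,0,0],"turn":[0,0,0],"hand":14},
  {"slide":[0,0,0],"turn":[0,0,0],"hand":14},
])

```text
clock: 14.75
eef_pos: [583.7, -189.9, 134.3]
tool_rot: [-3.141, -0.0, -0.872]
force: [0.6, -0.1, -0.4]
width: 14.1
```

```bash
cat > ht.py <<'E'
from h import *; from plan import *
import sys
st(); z=snap('wrist',sys.argv[1]); C=cloud(z)
from cell import read_state
yaw=read_state()['tool_rot'][2]
P=C.reshape(-1,3); d=P[:,:2]-np.array([583.75,-190.0]); r=np.hypot(*d.T)
m=(r<100)&(r>70)&(abs(P[:,2]-80)<5); disc=np.median(P[m][:,2])
m=(r<30)&(r>12)&(abs(P[:,2]-160)<18); h,e=np.histogram(P[m][:,2],np.arange(142,180,1)); k=h.argmax()
mm=m&(abs(P[:,2]-e[k]-.5)<3); cap=np.median(P[mm][:,2])
print('disc',disc.round(2),'cap',cap.round(2),'rim above flange',(cap-disc+80-59-90).round(2),mm.sum())
m=(r<27)&(P[:,2]>cap+34)&(P[:,2]<cap+43)
# bar ridge points: image region rows between
print('bar top',np.median(P[m][:,2]).round(2) if m.sum() else None)
print('tilt fit',np.linalg.lstsq(np.c_[d[mm],np.ones(mm.sum())],P[mm][:,2],rcond=None)[0].round(4))
im=z['im'][170:390,180:380]; cv2.imwrite(f'pics/{sys.argv[1]}c.png',np.clip(cv2.resize(im,(540,594),interpolation=cv2.INTER_CUBIC)*1.3,0,255).astype(np.uint8))
E
python3 ht.py h12
```

```text
14.75 [ 583.69 -189.87  134.33] [-1.7999e+02 -1.0000e-02 -4.9990e+01] F [ 0.6  -0.09 -0.43] T [-0.037 -0.037 -0.007] w 14.08
disc 80.62 cap 163.19 rim above flange 13.57 3825
bar top 202.08
tilt fit [1.000000e-04 9.000000e-04 1.631752e+02]
```

View pics/h12c.png

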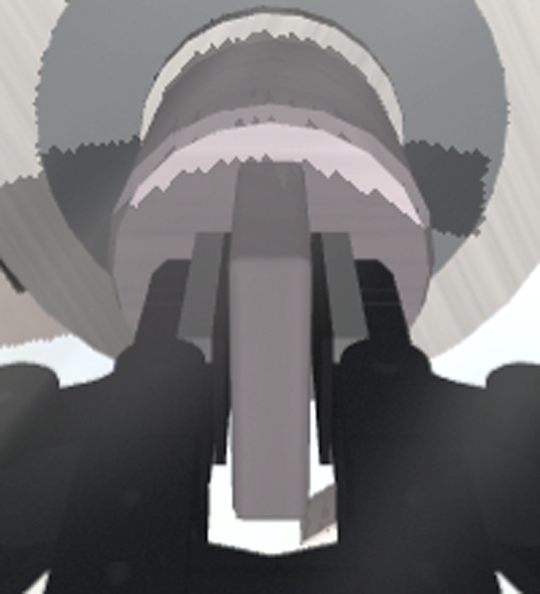

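The rim is 13.6 mm above the flange, so the nut rides on the thread tops (13.8) with no tilt, and its weight is off the gripper. I'm turning backward in steps of at most 10°, checking height and torque after each.

play_rows([
  {"slide":[0,0,0],"turn":[0,0,-5],"hand":14},
  {"slide":[0,0,0],"turn":[0,0,-5],"hand":14},
  {"slide":[0,0,0],"turn":[0,0,-3],"hand":14},
])

```text
clock: 15.18
eef_pos: [583.5, -189.8, 134.1]
tool_rot: [-3.142, 0.0, -0.644]
force: [-0.6, -0.5, 0.6]
width: 14.3
```

```bash
python3 ht.py h13
```

```text
15.18 [ 583.5  -189.78  134.14] [-1.800e+02  1.000e-02 -3.688e+01] F [-0.63 -0.51  0.58] T [-0.012  0.014 -0.068] w 14.29
disc 80.6 cap 163.19 rim above flange 13.59 3851
bar top 202.11
tilt fit [2.000000e-04 1.500000e-03 1.632004e+02]
```

View pics/h13c.png

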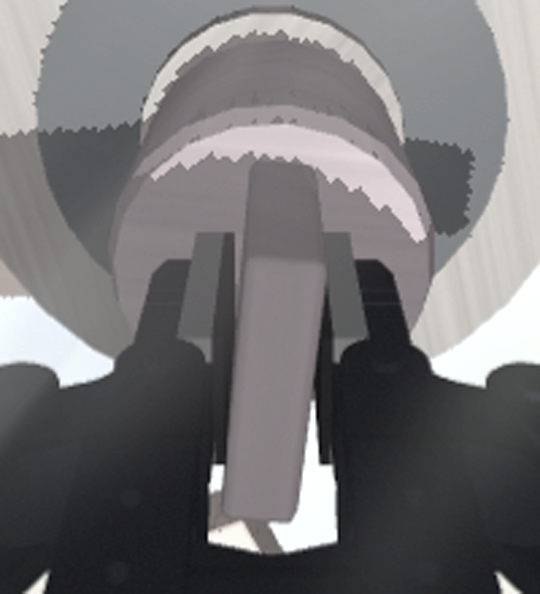

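The slack is taken up at about 7° and the nut follows at light torque. Continuing.

play_rows([
  {"slide":[0,0,0],"turn":[0,0,-5],"hand":14},
  {"slide":[0,0,0],"turn":[0,0,-5],"hand":14},
])

```text
clock: 15.48
eef_pos: [583.5, -189.9, 134.2]
tool_rot: [3.141, 0.0, -0.469]
force: [-0.5, 0.4, 0.4]
width: 14.4
```

```bash
python3 ht.py h14
```

```text
15.47 [ 583.52 -189.86  134.19] [179.99   0.   -26.88] F [-0.53  0.4   0.43] T [-0.045  0.022 -0.011] w 14.36
disc 80.59 cap 163.19 rim above flange 13.59 3867
bar top 202.05
tilt fit [1.500000e-03 1.400000e-03 1.631703e+02]
```

play_rows([
  {"slide":[0,0,0],"turn":[0,0,-5],"hand":14},
  {"slide":[0,0,0],"turn":[0,0,-5],"hand":14},
])

```text
clock: 15.78
eef_pos: [583.6, -189.9, 134.3]
tool_rot: [3.142, -0.0, -0.296]
force: [-0.5, -0.7, -0.1]
width: 14.1
```

```bash
python3 ht.py h15
```

```text
15.78 [ 583.65 -189.86  134.26] [ 1.800e+02 -1.000e-02 -1.694e+01] F [-0.45 -0.75 -0.15] T [ 0.004 -0.007  0.001] w 14.09
disc 80.62 cap 163.17 rim above flange 13.56 3864
bar top 202.11
tilt fit [-1.000000e-04  4.000000e-04  1.631751e+02]
```

play_rows([
  {"slide":[0,0,0],"turn":[0,0,-5],"hand":14},
  {"slide":[0,0,0],"turn":[0,0,-5],"hand":14},
])

```text
clock: 16.08
eef_pos: [583.7, -189.8, 134.2]
tool_rot: [3.142, -0.0, -0.122]
force: [1.0, -0.3, 0.0]
width: 14.2
```

```bash
python3 ht.py h16
```

```text
16.07 [ 583.67 -189.84  134.25] [ 1.8e+02 -1.0e-02 -7.0e+00] F [ 0.99 -0.32  0.01] T [-0.054 -0.014 -0.059] w 14.22
disc 80.62 cap 163.16 rim above flange 13.54 3881
bar top 202.06
tilt fit [1.100000e-03 1.500000e-03 1.631388e+02]
```

View pics/h16c.png

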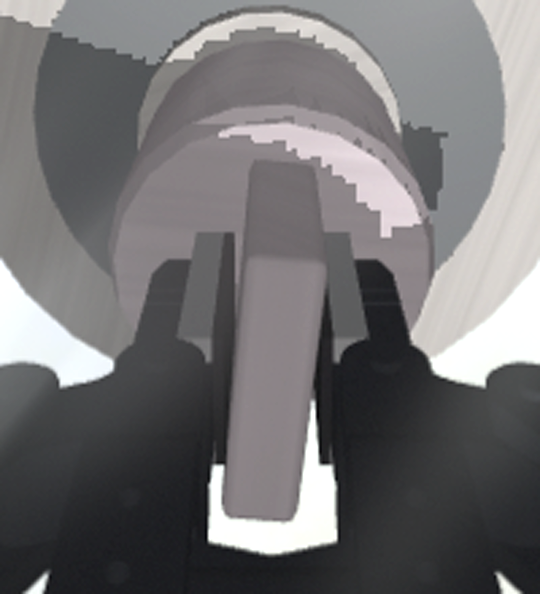

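play_rows([
  {"slide":[0,0,0],"turn":[0,0,-5],"hand":14},
  {"slide":[0,0,0],"turn":[0,0,-5],"hand":14},
])

```text
clock: 16.38
eef_pos: [583.6, -189.8, 134.2]
tool_rot: [3.142, -0.0, 0.052]
force: [0.9, 0.8, 0.4]
width: 13.9
```

```bash
python3 ht.py h17
```

```text
16.38 [ 583.63 -189.81  134.22] [180.    -0.     2.96] F [0.89 0.8  0.42] T [-0.019  0.013 -0.028] w 13.91
disc 80.61 cap 163.14 rim above flange 13.53 3916
bar top 202.07
tilt fit [ 1.100000e-03 -4.000000e-04  1.631598e+02]
```

play_rows([
  {"slide":[0,0,0],"turn":[0,0,-5],"hand":14},
  {"slide":[0,0,0],"turn":[0,0,-5],"hand":14},
])

```text
clock: 16.68
eef_pos: [583.6, -189.8, 134.2]
tool_rot: [3.142, 0.0, 0.226]
force: [-0.4, 0.3, -0.4]
width: 14.0
```

```bash
python3 ht.py h18
```

```text
16.68 [ 583.57 -189.82  134.21] [180.     0.    12.93] F [-0.41  0.26 -0.44] T [ 0.005  0.011 -0.021] w 13.99
disc 80.61 cap 163.16 rim above flange 13.55 3927
bar top 202.08
tilt fit [8.000000e-04 2.700000e-03 1.631171e+02]
```

play_rows([
  {"slide":[0,0,0],"turn":[0,0,-5],"hand":14},
  {"slide":[0,0,0],"turn":[0,0,-5],"hand":14},
])

```text
clock: 16.98
eef_pos: [583.5, -189.8, 134.2]
tool_rot: [-3.142, 0.0, 0.4]
force: [0.6, 0.1, -0.1]
width: 13.9
```

```bash
python3 ht.py h19
```

```text
16.98 [ 583.53 -189.81  134.16] [-1.80e+02  1.00e-02  2.29e+01] F [ 0.56  0.06 -0.09] T [-0.024  0.003 -0.066] w 13.93
disc 80.6 cap 163.17 rim above flange 13.57 3960
bar top 202.07
tilt fit [ 2.300000e-03 -1.100000e-03  1.631879e+02]
```

play_rows([
  {"slide":[0,0,0],"turn":[0,0,-5],"hand":14},
  {"slide":[0,0,0],"turn":[0,0,-5],"hand":14},
])

```text
clock: 17.27
eef_pos: [583.3, -189.8, 134.0]
tool_rot: [-3.141, 0.001, 0.574]
force: [-0.4, -0.6, -0.0]
width: 13.9
```

```bash
python3 ht.py h20
```

```text
17.27 [ 583.26 -189.84  134.02] [-1.7997e+02  4.0000e-02  3.2880e+01] F [-0.4  -0.6  -0.03] T [0.015 0.168 0.063] w 13.92
disc 80.62 cap 156.22 rim above flange 6.6 3850
bar top 194.05
tilt fit [-3.030000e-02  3.830000e-02  1.555432e+02]
```

The drop has started: the rim reads 6.6 with some tilt. I'll let it settle and look.

play_rows([
  {"slide":[0,0,0],"turn":[0,0,0],"hand":14},
  {"slide":[0,0,0],"turn":[0,0,0],"hand":14},
])

```text
clock: 17.58
eef_pos: [583.3, -189.8, 134.1]
tool_rot: [-3.141, 0.001, 0.574]
force: [-1.4, -0.0, 0.6]
width: 14.0
```

```bash
python3 ht.py h21
```

```text
17.57 [ 583.28 -189.83  134.07] [-1.7998e+02  3.0000e-02  3.2860e+01] F [-1.42 -0.03  0.64] T [-0.015  0.174  0.029] w 14.03
disc 80.62 cap 156.08 rim above flange 6.46 3863
bar top 194.0
tilt fit [-3.11000e-02  3.49000e-02  1.55454e+02]
```

View pics/h21c.png

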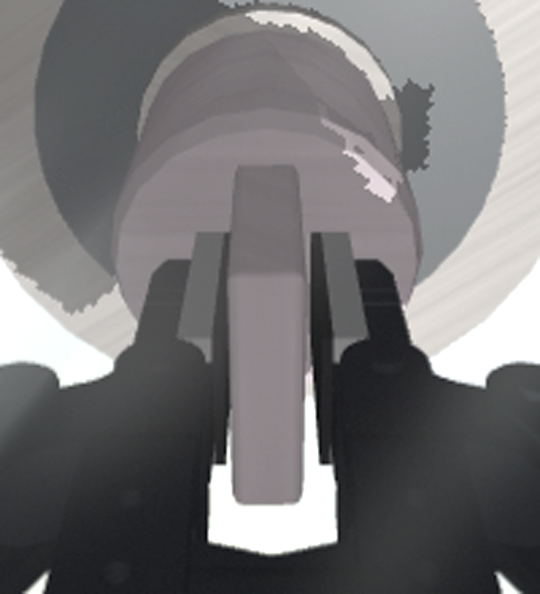

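The nut dropped but leans about 2.7° (camera side high, mean rim 5.8), with the bar touching the left pad. I'll open slightly to free it and see if it seats at 5.0.

play_rows([
  {"slide":[0,0,0],"turn":[0,0,0],"hand":16},
  {"slide":[0,0,0],"turn":[0,0,0],"hand":17},
  {"slide":[0,0,0],"turn":[0,0,0],"hand":17},
])

```text
clock: 18.0
eef_pos: [583.8, -189.7, 134.2]
tool_rot: [3.141, -0.0, 0.576]
force: [-0.6, 0.6, -0.2]
width: 17.3
```

```bash
python3 ht.py h22
```

```text
18.0 [ 583.79 -189.69  134.22] [ 1.7999e+02 -2.0000e-02  3.3010e+01] F [-0.62  0.61 -0.22] T [-0.034 -0.005  0.013] w 17.3
disc 80.62 cap 154.4 rim above flange 4.78 3898
bar top 193.21
tilt fit [ 5.000000e-04 -3.000000e-04  1.544016e+02]
```

View pics/h22c.png

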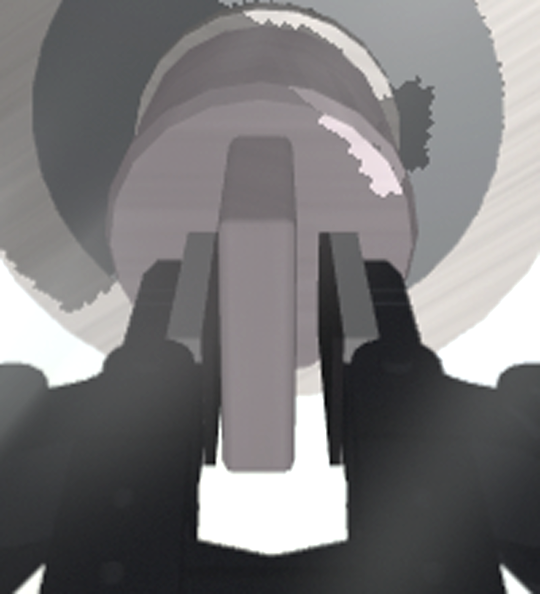

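It's seated: rim 4.8 (expected 5), level, no forces, so the thread start drop is confirmed. I'll lower the hand 8 mm, recentre slightly, close back to the loose 14.5 mm, then turn forward.

play_rows([
  {"slide":[-1,0,4],"turn":[0,0,0],"hand":17},
  {"slide":[0,0,4],"turn":[0,0,0],"hand":16},
  {"slide":[0,0,0],"turn":[0,0,0],"hand":15},
  {"slide":[0,0,0],"turn":[0,0,4],"hand":14.5},
  {"slide":[0,0,0],"turn":[0,0,4],"hand":14.5},
])

```text
clock: 18.68
eef_pos: [582.6, -190.5, 126.1]
tool_rot: [-3.141, 0.0, 0.434]
force: [0.8, -0.7, -1.2]
width: 14.7
```

```bash
python3 ht.py h23
```

```text
18.68 [ 582.55 -190.52  126.07] [-1.7999e+02  2.0000e-02  2.4880e+01] F [ 0.76 -0.73 -1.22] T [-0.074 -0.005 -0.045] w 14.66
disc 80.62 cap 154.4 rim above flange 4.78 3799
bar top 193.37
tilt fit [-2.400000e-03 -2.600000e-03  1.544219e+02]
```

View pics/h23c.png

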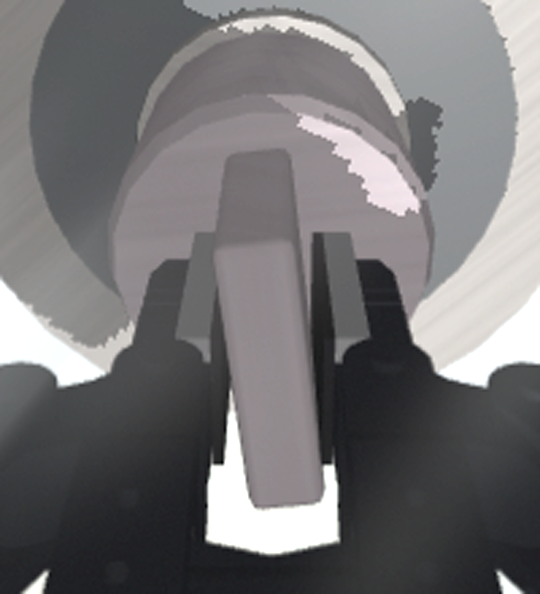

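play_rows([
  {"slide":[0,0,0],"turn":[0,0,5],"hand":14.5},
  {"slide":[0,0,0],"turn":[0,0,5],"hand":14.5},
  {"slide":[0,0,0],"turn":[0,0,5],"hand":14.5},
])

```text
clock: 19.1
eef_pos: [582.8, -190.2, 126.0]
tool_rot: [-3.141, 0.0, 0.173]
force: [0.5, -0.2, -1.5]
width: 14.9
```

```bash
python3 ht.py h24
```

```text
19.1 [ 582.76 -190.21  126.05] [-179.99    0.      9.92] F [ 0.5  -0.18 -1.48] T [-0.038 -0.092  0.015] w 14.93
disc 80.61 cap 154.12 rim above flange 4.51 3781
bar top 193.07
tilt fit [7.700000e-03 1.800000e-03 1.541158e+02]
```

View pics/h24c.png

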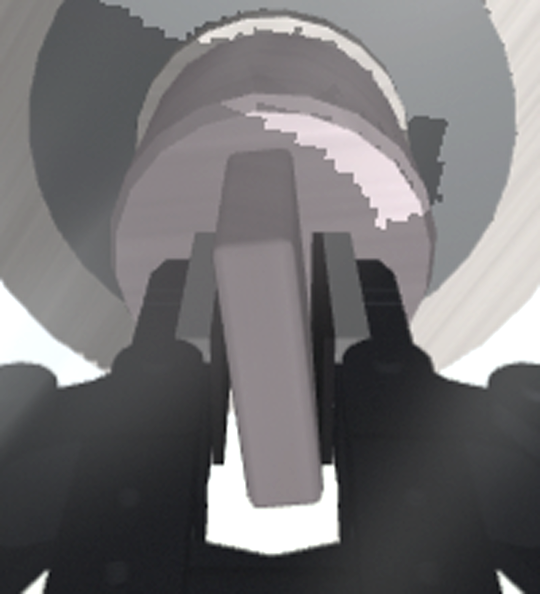

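The nut follows and starts to sink (rim 4.5). I'll add 1 mm of hand descent per step and keep going.

play_rows([
  {"slide":[0,0,0],"turn":[0,0,5],"hand":14.5},
  {"slide":[0,0,0.5],"turn":[0,0,5],"hand":14.5},
  {"slide":[0,0,0.5],"turn":[0,0,5],"hand":14.5},
])

```text
clock: 19.52
eef_pos: [582.7, -190.2, 125.2]
tool_rot: [-3.141, 0.0, -0.088]
force: [-0.5, -0.1, 0.0]
width: 14.4
```

```bash
python3 ht.py h25
```

```text
19.52 [ 582.74 -190.24  125.19] [-1.7999e+02  1.0000e-02 -5.0200e+00] F [-0.45 -0.07  0.01] T [-0.001  0.051  0.041] w 14.41
disc 80.61 cap 152.56 rim above flange 2.96 3773
bar top 191.55
tilt fit [ 7.100000e-03 -6.600000e-03  1.526567e+02]
```

play_rows([
  {"slide":[0,0,0],"turn":[0,0,5],"hand":14.5},
  {"slide":[0,0,0.5],"turn":[0,0,5],"hand":14.5},
])

```text
clock: 19.82
eef_pos: [582.8, -190.2, 124.6]
tool_rot: [-3.141, 0.0, -0.261]
force: [0.4, 0.0, -0.9]
width: 14.6
```

```bash
python3 ht.py h26
```

```text
19.82 [ 582.78 -190.22  124.61] [-179.99    0.    -14.96] F [ 0.36  0.02 -0.92] T [-0.04  -0.041  0.031] w 14.58
disc 80.61 cap 151.51 rim above flange 1.9 3784
bar top 190.52
tilt fit [ 9.000000e-03 -9.200000e-03  1.516162e+02]
```

play_rows([
  {"slide":[0,0,0.5],"turn":[0,0,4],"hand":14.5},
  {"slide":[0,0,0.5],"turn":[0,0,4],"hand":14.5},
])

```text
clock: 20.12
eef_pos: [582.9, -190.3, 123.8]
tool_rot: [-3.141, -0.0, -0.4]
force: [-0.7, -0.1, 0.1]
width: 14.2
```

```bash
python3 ht.py h27
```

```text
20.12 [ 582.94 -190.27  123.82] [-1.7999e+02 -1.0000e-02 -2.2890e+01] F [-0.66 -0.13  0.13] T [ 0.013 -0.036  0.052] w 14.25
disc 80.6 cap 150.73 rim above flange 1.12 3785
bar top 189.71
tilt fit [ 6.500000e-03 -1.140000e-02  1.508388e+02]
```

play_rows([
  {"slide":[0,0,0],"turn":[0,0,3],"hand":14.5},
  {"slide":[0,0,0],"turn":[0,0,3],"hand":14.5},
])

```text
clock: 20.42
eef_pos: [582.7, -190.1, 123.6]
tool_rot: [-3.141, 0.0, -0.503]
force: [0.6, 0.4, -0.4]
width: 14.4
```

```bash
python3 ht.py h28
```

```text
20.43 [ 582.68 -190.13  123.61] [-1.7999e+02  2.0000e-02 -2.8840e+01] F [ 0.62  0.42 -0.43] T [ 0.046 -0.004  0.013] w 14.36
disc 80.61 cap 150.13 rim above flange 0.52 3782
bar top 189.09
tilt fit [ 7.400000e-03 -1.380000e-02  1.502612e+02]
```

play_rows([
  {"slide":[0,0,0],"turn":[0,0,2.5],"hand":14.5},
  {"slide":[0,0,0],"turn":[0,0,2.5],"hand":14.5},
])

```text
clock: 20.72
eef_pos: [582.7, -190.4, 123.6]
tool_rot: [3.142, 0.0, -0.594]
force: [0.3, 0.4, -1.0]
width: 14.4
```

```bash
python3 ht.py h29
```

```text
20.73 [ 582.68 -190.36  123.64] [ 1.800e+02  1.000e-02 -3.405e+01] F [ 0.31  0.35 -0.99] T [-0.083 -0.02   0.012] w 14.44
disc 80.61 cap 149.81 rim above flange 0.2 3802
bar top 188.73
tilt fit [ 1.900000e-03 -5.800000e-03  1.498609e+02]
```

play_rows([
  {"slide":[0,0,0],"turn":[0,0,1.5],"hand":14.5},
  {"slide":[0,0,0],"turn":[0,0,1],"hand":14.5},
])

```text
clock: 21.02
eef_pos: [582.6, -190.4, 123.7]
tool_rot: [3.141, 0.0, -0.638]
force: [-0.5, -0.0, 0.3]
width: 14.4
```

```bash
python3 ht.py h30
```

```text
21.02 [ 582.63 -190.39  123.65] [ 1.7999e+02  1.0000e-02 -3.6540e+01] F [-0.51 -0.01  0.34] T [-0.051  0.105  0.011] w 14.37
disc 80.61 cap 149.75 rim above flange 0.13 3812
bar top 188.64
tilt fit [-1.800000e-03 -2.700000e-03  1.498006e+02]
```

View pics/h30c.png

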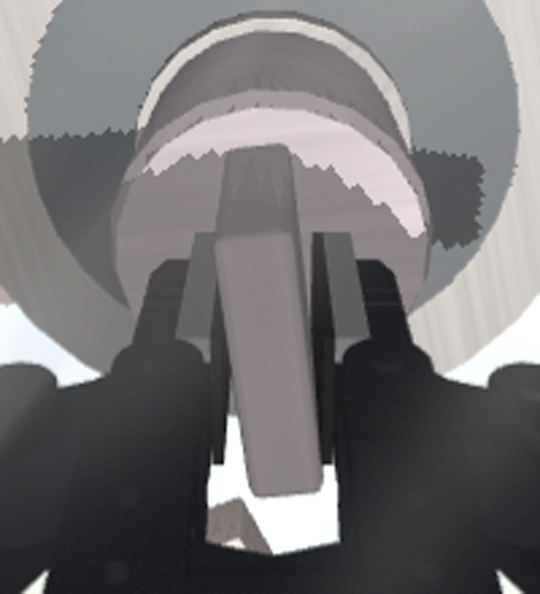

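The rim reads 0.13. With the known bias of about -0.2 that means roughly 0.3 mm left, so I'll continue gently to the stop.

play_rows([
  {"slide":[0,0,0],"turn":[0,0,1.5],"hand":14.5},
  {"slide":[0,0,0],"turn":[0,0,1],"hand":14.5},
])

```text
clock: 21.32
eef_pos: [582.5, -190.4, 123.6]
tool_rot: [3.141, 0.0, -0.682]
force: [-0.7, -0.2, -0.6]
width: 14.4
```

```bash
python3 ht.py h31
```

```text
21.32 [ 582.47 -190.39  123.61] [ 1.7998e+02  2.0000e-02 -3.9060e+01] F [-0.67 -0.17 -0.6 ] T [-0.091  0.12   0.04 ] w 14.42
disc 80.6 cap 149.68 rim above flange 0.08 3835
bar top 188.58
tilt fit [-4.400000e-03 -2.000000e-04  1.497401e+02]
```

play_rows([
  {"slide":[0,0,0],"turn":[0,0,1],"hand":14.5},
  {"slide":[0,0,0],"turn":[0,0,1],"hand":14.5},
])

```text
clock: 21.62
eef_pos: [582.6, -190.4, 123.6]
tool_rot: [3.141, 0.0, -0.717]
force: [-1.0, -0.3, -0.1]
width: 14.9
```

```bash
python3 ht.py h32; python3 -c "from plan import *
for i in range(3): st()"
```

```text
21.62 [ 582.62 -190.44  123.64] [ 1.7999e+02  1.0000e-02 -4.1060e+01] F [-0.95 -0.26 -0.07] T [-0.19   0.156  0.067] w 14.92
disc 80.61 cap 149.73 rim above flange 0.12 3817
bar top 188.62
tilt fit [-3.500000e-03 -5.000000e-04  1.497604e+02]
21.68 [ 582.65 -190.39  123.64] [ 1.7999e+02  1.0000e-02 -4.1080e+01] F [-0.98 -0.21 -0.31] T [-0.133  0.212  0.048] w 14.54
21.68 [ 582.65 -190.39  123.64] [ 1.7999e+02  1.0000e-02 -4.1080e+01] F [-0.98 -0.21 -0.31] T [-0.133  0.212  0.048] w 14.54
21.68 [ 582.65 -190.39  123.64] [ 1.7999e+02  1.0000e-02 -4.1080e+01] F [-0.98 -0.21 -0.31] T [-0.133  0.212  0.048] w 14.54
```

The descent has stalled with a small side load of about 1 N, because the tool sits about 1.1 mm off the axis. I'll recentre and turn a little more.

play_rows([
  {"slide":[0.6,-1,0],"turn":[0,0,0],"hand":14.5},
  {"slide":[0,0,0],"turn":[0,0,1.5],"hand":14.5},
  {"slide":[0,0,0],"turn":[0,0,1.5],"hand":14.5},
])

```text
clock: 22.05
eef_pos: [584.0, -190.1, 123.7]
tool_rot: [3.142, -0.0, -0.77]
force: [-0.6, -1.4, -1.6]
width: 14.7
```

```bash
python3 ht.py h33
```

```text
22.05 [ 583.98 -190.09  123.69] [ 1.800e+02 -2.000e-02 -4.409e+01] F [-0.64 -1.36 -1.6 ] T [-0.282  0.189  0.018] w 14.73
disc 80.62 cap 149.72 rim above flange 0.1 3684
bar top 188.63
tilt fit [-3.200000e-03 -6.000000e-04  1.497785e+02]
```

View pics/h33c.png

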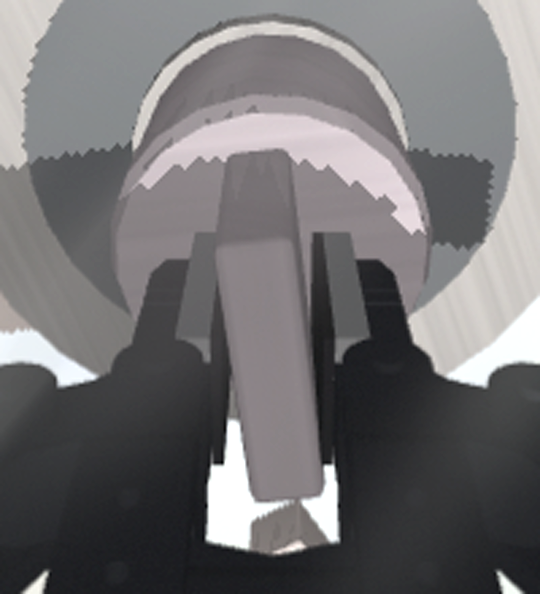

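Run:
```python
from h import *
for i,yaw in((27,-22.9),(28,-28.8),(29,-34.05),(30,-36.5),(31,-39.1),(32,-41.1),(33,-44.1)):
    z=load(f'h{i}.npz'); W=cloud(z); V=W[215:365,255:306].reshape(-1,3); 
    h,e=np.histogram(V[:,2],np.arange(180,196,.5)); zt=e[h.argmax()]+.25
    B=V[abs(V[:,2]-zt)<1.5]; d=B[:,:2]-np.median(B[:,:2],0)
    u,s,vt=np.linalg.svd(d-d.mean(0),full_matrices=False); a=np.degrees(np.arctan2(vt[0,1],vt[0,0]))%180
    r=cv2.minAreaRect(B[:,:2].astype(np.float32))
    print(i,len(B),'bar',round(a,2),'rel',round((a-yaw-90+90)%180-90,2),r[1],'ctr',np.round(r[0],1),'z',zt)
```

```text
27 2865 bar 73.29 rel 6.19 (46.35505294799805, 19.632061004638672) ctr [ 584.5 -188. ] z 189.75
28 2820 bar 67.22 rel 6.02 (46.47289276123047, 19.54574966430664) ctr [ 583.8 -187.6] z 189.25
29 2851 bar 62.39 rel 6.44 (46.01890563964844, 19.651552200317383) ctr [ 585.7 -188.4] z 188.75
30 2833 bar 60.19 rel 6.69 (46.15024185180664, 19.551244735717773) ctr [ 585.5 -188.8] z 188.75
31 2818 bar 57.82 rel 6.92 (46.41168212890625, 19.717876434326172) ctr [ 585.5 -188.9] z 188.75
32 2809 bar 55.67 rel 6.77 (46.07057189941406, 19.641761779785156) ctr [ 584.8 -188.1] z 188.75
33 2782 bar 52.86 rel 6.96 (46.02141571044922, 19.618467330932617) ctr [ 586.5 -189.5] z 188.75
```

The nut is still turning freely with the hand (70° forward so far) while its height has been constant over the last 8°. It is effectively on the flange. I'll continue in small steps to find the firm stop.

play_rows([
  {"slide":[0,0,0],"turn":[0,0,1.5],"hand":14.5},
  {"slide":[0,0,0],"turn":[0,0,1.5],"hand":14.5},
])

```text
clock: 22.35
eef_pos: [583.9, -190.0, 123.7]
tool_rot: [3.142, -0.0, -0.822]
force: [-1.1, -0.2, -1.2]
width: 14.5
```

```bash
cat >> ht.py <<'E'
yaw=np.degrees(yaw); V=C[215:365,255:306].reshape(-1,3)
h,e=np.histogram(V[:,2],np.arange(180,196,.5)); zt=e[h.argmax()]+.25
B=V[abs(V[:,2]-zt)<1.5]; d=B[:,:2]-B[:,:2].mean(0); vt=np.linalg.svd(d,full_matrices=False)[2]; a=np.degrees(np.arctan2(vt[0,1],vt[0,0]))%180
print('bar',round(a,2),'rel',round((a-yaw)%180-90,2))
E
python3 ht.py h34
```

```text
22.35 [ 583.91 -190.03  123.69] [ 1.800e+02 -1.000e-02 -4.709e+01] F [-1.14 -0.23 -1.25] T [-0.24   0.222  0.031] w 14.46
disc 80.61 cap 149.68 rim above flange 0.08 3674
bar top 188.6
tilt fit [-1.50000e-03  2.10000e-03  1.49707e+02]
bar 49.62 rel 6.75
```

play_rows([
  {"slide":[0,0,0],"turn":[0,0,1.5],"hand":14.5},
  {"slide":[0,0,0],"turn":[0,0,1.5],"hand":14.5},
])

```text
clock: 22.65
eef_pos: [583.7, -189.9, 123.6]
tool_rot: [3.141, 0.0, -0.874]
force: [-1.8, -1.2, -1.5]
width: 15.3
```

```bash
python3 ht.py h35
```

```text
22.65 [ 583.73 -189.93  123.64] [ 1.7999e+02  1.0000e-02 -5.0080e+01] F [-1.81 -1.22 -1.45] T [-0.25   0.275  0.076] w 15.33
disc 80.61 cap 149.69 rim above flange 0.08 3676
bar top 188.56
tilt fit [-2.40000e-03  2.00000e-04  1.49714e+02]
bar 47.06 rel 7.18
```

Height is constant at 0.08. The fingers may be carrying some of the weight by friction (Fz -1.5), so I'll open them to see where the nut truly rests.

play_rows([
  {"slide":[0,0,0],"turn":[0,0,-4],"hand":16},
  {"slide":[0,0,0],"turn":[0,0,-3],"hand":18},
  {"slide":[0,0,0],"turn":[0,0,0],"hand":18},
])

```text
clock: 23.08
eef_pos: [584.6, -189.6, 124.0]
tool_rot: [-3.14, -0.001, -0.751]
force: [-0.1, 0.9, 0.7]
width: 18.4
```

```bash
python3 ht.py h36
```

```text
23.07 [ 584.57 -189.57  123.95] [-1.7993e+02 -3.0000e-02 -4.3020e+01] F [-0.05  0.91  0.66] T [-0.032 -0.003 -0.027] w 18.42
disc 80.6 cap 149.59 rim above flange -0.01 3602
bar top 188.39
tilt fit [1.200000e-03 2.800000e-03 1.495801e+02]
bar 46.81 rel -0.14
```

View pics/h36c.png

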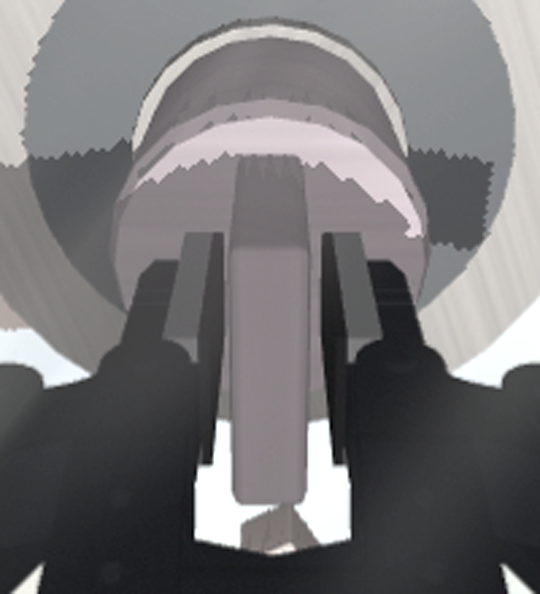

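Free, the rim reads -0.01 and the bar sits centred. I'll take up the slack again and turn forward until a definite stop shows in the torque.

play_rows([
  {"slide":[0,0,0],"turn":[0,0,0],"hand":15},
  {"slide":[0,0,0],"turn":[0,0,3],"hand":14},
  {"slide":[0,0,0],"turn":[0,0,3],"hand":14},
  {"slide":[0,0,0],"turn":[0,0,1.5],"hand":14},
  {"slide":[0,0,0],"turn":[0,0,1.5],"hand":14},
])

```text
clock: 23.75
eef_pos: [583.8, -190.1, 123.7]
tool_rot: [3.141, -0.0, -0.908]
force: [0.4, -0.4, 0.4]
width: 13.7
```

```bash
python3 ht.py h37
```

```text
23.75 [ 583.81 -190.14  123.72] [ 1.7998e+02 -1.0000e-02 -5.2050e+01] F [ 0.35 -0.36  0.38] T [-0.137  0.129  0.102] w 13.72
disc 80.62 cap 149.6 rim above flange -0.02 3780
bar top 188.42
tilt fit [2.300000e-03 1.300000e-03 1.495789e+02]
bar 43.78 rel 5.88
```

play_rows([
  {"slide":[0,0,0],"turn":[0,0,1],"hand":14},
  {"slide":[0,0,0],"turn":[0,0,1],"hand":14},
])

```text
clock: 24.05
eef_pos: [583.7, -190.3, 123.7]
tool_rot: [3.141, -0.0, -0.943]
force: [-0.8, -0.9, -0.1]
width: 13.7
```

```bash
python3 ht.py h38
```

```text
24.05 [ 583.69 -190.32  123.7 ] [ 1.7998e+02 -1.0000e-02 -5.4040e+01] F [-0.78 -0.94 -0.14] T [-0.267  0.22   0.153] w 13.72
disc 80.61 cap 149.6 rim above flange -0.01 3807
bar top 188.41
tilt fit [-4.000000e-04 -1.000000e-04  1.496202e+02]
bar 42.0 rel 6.07
```

play_rows([
  {"slide":[0,0,0],"turn":[0,0,1],"hand":14},
  {"slide":[0,0,0],"turn":[0,0,0.5],"hand":14},
])

```text
clock: 24.35
eef_pos: [583.6, -190.3, 123.7]
tool_rot: [3.141, -0.0, -0.969]
force: [-1.6, -1.4, 0.6]
width: 14.1
```

```bash
python3 ht.py h39
```

```text
24.35 [ 583.56 -190.31  123.69] [179.97  -0.   -55.53] F [-1.56 -1.43  0.62] T [-0.38   0.348  0.19 ] w 14.12
disc 80.62 cap 149.6 rim above flange -0.02 3829
bar top 188.43
tilt fit [2.400000e-03 1.700000e-03 1.495687e+02]
bar 40.8 rel 6.34
```

play_rows([
  {"slide":[0,0,0],"turn":[0,0,1],"hand":14},
  {"slide":[0,0,0],"turn":[0,0,0],"hand":14},
])

```text
clock: 24.65
eef_pos: [583.5, -190.4, 123.7]
tool_rot: [3.141, -0.0, -0.986]
force: [-3.0, -1.6, 2.2]
width: 13.7
```

```bash
python3 ht.py h40
```

```text
24.65 [ 583.54 -190.35  123.72] [ 1.7996e+02 -1.0000e-02 -5.6510e+01] F [-2.96 -1.6   2.16] T [-0.507  0.525  0.237] w 13.67
disc 80.62 cap 149.61 rim above flange -0.0 3818
bar top 188.41
tilt fit [3.400000e-03 1.600000e-03 1.495683e+02]
bar 39.84 rel 6.34
```

Torque has climbed to 0.24 N m, a firm stop. The height is steady at 0.0, about 83° forward from the drop. I'll back off to the free position, open and lift clear.

play_rows([
  {"slide":[0,0,0],"turn":[0,0,-3],"hand":15},
  {"slide":[0,0,0],"turn":[0,0,-3.5],"hand":18},
  {"slide":[0,0,0],"turn":[0,0,0],"hand":30},
  {"slide":[0,0,0],"turn":[0,0,0],"hand":45},
  {"slide":[0,0,0],"turn":[0,0,0],"hand":45},
])

```text
clock: 25.32
eef_pos: [584.0, -189.7, 123.6]
tool_rot: [-3.141, 0.0, -0.873]
force: [-0.2, 0.1, 0.0]
width: 44.9
```

play_rows([
  {"slide":[0,0,-10],"turn":[0,0,0],"hand":45},
  {"slide":[0,0,-30],"turn":[0,0,0],"hand":45},
  {"slide":[0,0,-40],"turn":[0,0,0],"hand":45},
  {"slide":[0,40,-20],"turn":[0,0,0],"hand":45},
  {"slide":[0,40,0],"turn":[0,0,0],"hand":45},
])

```text
clock: 25.95
eef_pos: [523.2, -242.8, 226.3]
tool_rot: [-3.14, -0.004, -0.872]
force: [-0.2, -0.4, -1.8]
width: 45.0
```

play_rows([
  {"slide":[0,0,0],"turn":[0,0,0],"hand":45},
  {"slide":[0,0,0],"turn":[0,0,0],"hand":45},
])

```text
clock: 26.2
eef_pos: [523.2, -241.0, 224.1]
tool_rot: [-3.14, -0.0, -0.872]
force: [1.2, 0.4, -0.2]
width: 44.8
```

Run:
```python
from h import *; from plan import *
st(); z=snap('wrist','f41w'); s=snap('scene','f41s'); t=snap('top','f41t'); st()
P=cloud(z).reshape(-1,3); d=P[:,:2]-np.array([583.8,-190]); r=np.hypot(*d.T)
disc=np.median(P[(r<85)&(r>60)&(abs(P[:,2]-80)<5)][:,2]); m=(r<30)&(r>10)&(abs(P[:,2]-149)<4); 
print('disc',disc,'cap',np.median(P[m][:,2]),m.sum(),'rim',np.median(P[m][:,2])-disc-69, np.linalg.lstsq(np.c_[d[m],np.ones(m.sum())],P[m][:,2],rcond=None)[0].round(4), cv2.minEnclosingCircle(P[m][:,:2].astype(np.float32)))
fl=np.median(P[(r<35)&(r>33)&(abs(P[:,2]-90)<3)][:,2]); print('flange',fl)
a=load('scene0.npz')['im'];dd=cv2.absdiff(a,s['im']).max(2); cv2.imwrite('pics/diff.png',np.hstack([s['im'][100:400,100:450],cv2.cvtColor(np.clip(dd*3,0,255).astype(np.uint8),cv2.COLOR_GRAY2BGR)[100:400,100:450]]))
```

```text
26.2 [ 523.22 -240.97  224.15] [-1.7993e+02 -2.0000e-02 -4.9990e+01] F [ 1.17  0.37 -0.17] T [ 0.001 -0.014  0.05 ] w 44.82
26.35 [ 523.47 -240.38  223.49] [-1.7999e+02  2.0000e-02 -4.9880e+01] F [0.01 0.45 0.3 ] T [0.054 0.003 0.002] w 44.59
disc 80.76737481655476 cap 149.59511513469957 3732 rim -0.1722596818551949 [ 1.000000e-04 -2.000000e-04  1.495959e+02] ((583.802490234375, -190.00927734375), 29.99126434326172)
flange nan
  return _methods._mean(a, axis=axis, dtype=dtype,
  ret = ret.dtype.type(ret / rcount)
```

View pics/f41w.png

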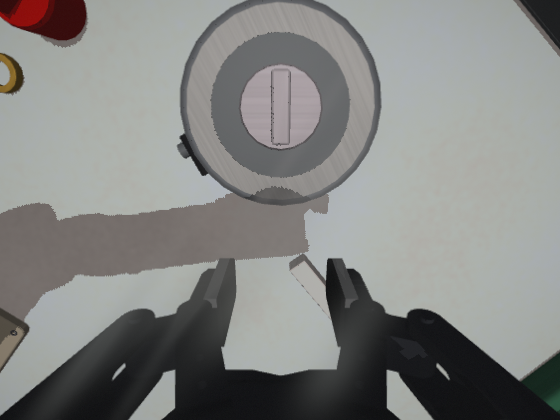

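View pics/diff.png

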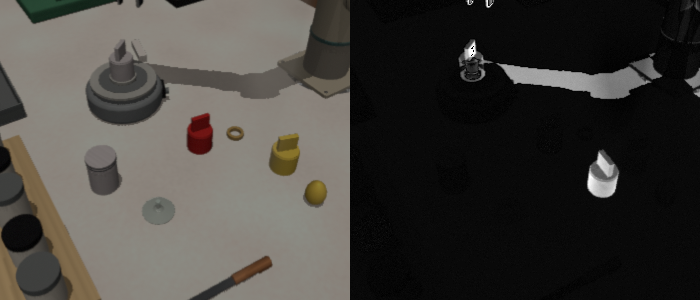

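The wrist view shows the nut centred on the lap at (281,107), with the axis at (583.8,-190.0). It is level and the rim reads -0.17, which matches 0 given the known bias of about -0.2. The before/after difference shows only the nut and shadows moved, so the bystanders are untouched. Handing in.

```bash
python3 -c "
from cell import *
print(finish_job())"
```

```text
the job is handed in; nothing more can be done
None
```

The hand nut is threaded onto the spindle and sits fully down on the flange. The gripper is clear of it, and I handed the job in at about 26 s of the 72 s allowed.

- **Start drop:** I set the nut on the spindle with a loose grip. It rested on the flat thread tops (rim reading 13.6 mm). About 75° of backward turning dropped it to a reading of 4.8 mm. It leaned about 2.7° just after the drop and levelled when I opened the fingers slightly.
- **Running home:** I turned it forward about 83°. The height stopped changing and the torque then rose to 0.24 N m, so I took that as the stop and let go. The most vertical force I read while working the thread was about 2 N.
- **Last checks:** The nut is centred on the spindle axis and level. The rim reading is −0.17 mm, which is home once you allow for the readings running about 0.2 mm low. The before-and-after scene pictures show only the nut and shadows changed.

**What disagreed or went wrong:**
- **Fingertip height:** The real fingertips stand about 35–38 mm above the reported tool point, as both depth views and the missed grip showed.
- **First grasp:** It skimmed the bar and tipped the nut about 8° for a moment. I let it settle back upright in its place and then gripped it lower.
- **Height before release:** While still in the fingers near home, the nut read about 0.1 mm. It settled to about 0 when freed.

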